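Pack the courier cool box, heaviest at the bottom, and shut it

TASK

Pack the open cool box for the courier with the heaviest lowest and the lightest on top: the blue coolant brick flat on the box floor, the bottle carrier standing on the brick, and the slide mailer lying flat and centred across the four bottle caps. Set each one down right way up and without dropping it, for the slides are glass, and keep the bottles upright all the way. Then swing the lid fully shut, leaving everything else on the bench where it is.

Things in the scene. Friction and masses are not known exactly. Their poses are not given: they have to be found in the camera images.
- cool_box: Light grey box fixed to the bench, outside 116 (x) x 158 (y) x 72 mm high, open on top, inside 100 (x) x 142 (y) mm with straight walls. Origin: centre of its underside; x across it towards the hinge, y along its long side, z up. A dark blue domed lid is hinged on its +x long side, the robot's right, and stands open there, reaching about 105 mm out.
- box_floor (a point): Centre of the box's inner floor, 10 mm above the bench; axes as the box.
- cool_box_lid (a joint): Lid angle, rad: 0 shut on the rim, grows as it opens up and back, stop at 2.1; starts at about 1.85 to 2.05. Stiff friction hinge: stays where it is left, takes 2 to 4 N at its lip. Lid 0.2 kg, 158 mm wide, 118 mm from hinge to front face, 56 mm thick outside, hollow, 50 mm deep inside; shut, its top is 128 mm above the bench.
- lid_lip (a point): Middle of the lid's pull lip, 130 mm from the hinge: a tab 70 mm wide (along the hinge), 8 mm thick, sticking 21 mm out of the lid's front face, 2 to 10 mm above the rim when shut; on the opened lid it points up at the top. Axes turn with the lid: y along the hinge, z out through the lid's top (up when shut, away from the box when open).
- lid_hinge (a point): Middle of the lid's hinge line on the box's rim, 72 mm above the bench; the lid turns about its y axis.
- brick_handle (a point): Bar handle of the pale blue coolant brick (0.42 kg, the heaviest): slab 92 (x) x 132 (y) x 26 mm high; bar along x over its middle, 54 long, 14 thick (y), 36 to 50 mm above the underside; pinch across y. Point: bar's middle, 41 mm above the underside. z up. Fits the box with its y along the box's y, either way round, 4 to 5 mm spare each side.
- carrier_bar (a point): Bar of the dark carrier with 4 fixed bottles (0.28 kg), base 88 (x) x 134 (y) mm, open in the middle for the brick's handle. Bottles at x +-21, y +-49, caps 66 mm up. Bar along x, 84 long, 10 thick (y), 44 to 60 mm above the underside, 28 mm to the bottles on either side; pinch across y. Point: bar's middle, 52 mm up. z up. Goes in with y along the box's y, either way.
- mailer_center (a point): Centre of the slide mailer, the lightest (0.045 kg): flat white case with two stained glass slides under a clear cover, 56 (x) x 112 (y) x 16 mm thick; pinch its long sides, across x. z up through the cover. Packed, its y runs along the carrier's y (either way round), its middle over the carrier's.
- timer: White kitchen-style timer with red dial, 58 x 58 x 36 mm, bystander. Origin at its underside.
- tape_roll: Roll of tan tape lying flat, 96 mm across, 25 mm high, bystander.
- marker: White marker pen with black cap, 135 mm long, lying, bystander.
- dropper_1: Brown dropper bottle, 33 mm thick, 102 mm high, bystander at the back.
- pen: Red pen, 145 mm long, lying, bystander.

How it is judged:
By the outcome, as a careful person would: the job done as asked, in the order asked, and still so for the second after the job is handed in, with the robot touching nothing.
It also fails if it takes over 72 s, if anything falls off the work surface, if the arm or the gripper's body presses on something with over 40 N, if the wrist force passes 120 N, or if a joint passes its speed limit or range.

ROBOT

A 6-joint arm with a two-finger parallel gripper is mounted at the origin on a cart in front of the work surface, level with it; the furniture and walls round the work are solid. World frame = base frame: x ahead of the robot, y to its left, z up, the work surface at z = 0. Lengths are in m, angles in rad, forces in N, time in s.
With the tool pointing down it reaches from about 0.375 to 0.975 m from the base axis. Payload 3.8 kg.
Tool frame: the origin (TCP) lies on the centre line of the jaws, within the pads' length; the fingertips stand 17 mm ahead of it and the grasp point (between the pads) lies 2 mm behind it (bot.tip_extent is the distance from the TCP to the fingertips, in m); z points along the fingers, y is the line along which they close (so a half turn about z gives the same grasp; the last joint's range is limited). The gripper opens to 85 mm and grips with 20 to 120 N. Pads are 22 mm wide; open, the fingers measure 114 mm over their backs; the gripper's body (76 mm by 85 mm) begins 54 mm behind the grasp point. The pads swing forward as they close: fully open they stand 13 mm farther back than shut.
Start: joints at [1.255, 0.264, 1.604, -0, 1.274, -0.037], TCP at [0.186, 0.649, 0.248] pointing down, gripper open.
Joint ranges: [-2.63, 2.63], [-0.94, 2.18], [0.31, 2.57], [-1.31, 4.45], [0, 2.66], [-2.55, 2.55]. Speed limits (rad/s): [2.57, 2.57, 3.14, 3.14, 3.14, 3.14].

INTERFACE

Orientations are given as a rotation vector (axis times angle).
In Python, from workcell import readout, read_camera, finish_job, bot gives the robot as it stands.
- The arm moves only by the tool jog_arm, never from a script. Its argument "deltas" is one flat list of numbers, 7 for each row, row after row: the shift along the tool's x, y, z in m, then the turn, a rotation vector about the tool's x, y, z in degrees, then the gripper command: -1 is shut, 1 is fully open, values between are in proportion. A call has 1 to 8 rows; each row is the pose to reach, as a shift and turn from the pose commanded when the call began, along the tool's axes at that moment; what a row does not reach only later rows make up. A row lasts 1/10 s, in which the tool goes at most 50 mm and 8.59 degrees, less where a joint would pass 70% of its speed; a pose out of reach is approached as far as the arm can. A call with a gripper value outside its range is refused whole. The fingers move at their own pace and stop on an object; "squeeze" is the grip in N (left out, the last holds). Time passes only in rows, so rows that repeat a pose let the fingers close. It gives the time, the measured TCP pose, the force, the opening and the grip force at its end, in the units of the state.
- readout.read_state(): the state, without advancing time (a new reading comes with each control period).
- read_camera(name): name is "scene" or "side" or "wrist"; returns a dict with "color" (480x640x3 uint8, blue, green, red), "fx", "fy", "cx", "cy" (pixels), "origin" and "attitude" of the camera in the world. Camera axes: x right, y down, z forward; pixel columns grow to the right and rows downward; lengths in m; the calibration is good to about 2 mm. The wrist camera is an equidistant fisheye: a pixel r from the principal point sees the ray r / f radians off the axis. A picture is of the moment at which its call begins. There is no depth.
- finish_job(): hands the job in; it is judged then, once.
The state is a dict: "time": time; "q": joint angles; "joint_vel": joint speeds; "joint_torque": joint torques, N m; "tool_pos": TCP position; "tcp_rot": TCP orientation; "wrist_force": force on the tool from outside, world axes, zero at the start; "torque": the same for the moment, N m; "width": opening from 0.0 (shut) to 1.0 (fully open); "grip_force": force on a finger pad.
Only numpy, scipy, OpenCV 4.12 (cv2) and the standard library are available. Lean on these libraries where they do the work, as an engineer would, in place of code of your own. Each camera call takes 0.05 s, during which the arm holds its last target. There are 200 camera calls.

## Working session

There is one attempt and no reset: what is moved stays moved. The work goes in short steps, Python scripts to look and compute and a tool call to move; the robot and the scene stay as the last step left them, time stands still between calls to the robot, and variables do not carry over. Pictures are saved under pics/ and viewed, at most 10 in all, crops included, and the job is handed in when it is done.

Besides the shell and the picture viewer there is one more tool, called after "Call:" as name(argument=value, ...), one argument or row to a line, values as JSON. jog_arm: Moves the arm, as the interface text tells. Its arguments: {"type":"object","properties":{"deltas":{"type":"array"},"squeeze":{"type":"number"}},"required":["deltas"]}

```bash
mkdir -p pics; ls; python3 - <<'E'
from workcell import readout, read_camera, bot
import cv2,numpy as np
s=readout.read_state()
print({k:np.round(v,3) for k,v in s.items()}, bot.tip_extent)
for n in ["scene","side"]:
    c=read_camera(n); cv2.imwrite(f"pics/{n}0.png",c["color"])
    print(n,c["fx"],c["cx"],c["cy"],c["origin"],c["attitude"])
c=read_camera("wrist"); cv2.imwrite("pics/wrist0.png",c["color"]);print(c["fx"],c["cx"],c["cy"],c["origin"],c["attitude"])
E
```

```text
pics
{'time': np.float64(0.0), 'q': array([ 1.255,  0.265,  1.605,  0.   ,  1.274, -0.037]), 'joint_vel': array([ 0.   ,  0.001, -0.001,  0.001, -0.   ,  0.   ]), 'joint_torque': array([ 1.0000e-03, -5.1509e+01, -3.6733e+01,  0.0000e+00,  1.2000e-02,
       -0.0000e+00]), 'tool_pos': array([0.186, 0.648, 0.247]), 'tcp_rot': array([-4.360e-01, -3.111e+00,  3.000e-03]), 'wrist_force': array([-0.438,  0.399,  0.822]), 'torque': array([-0.019,  0.038,  0.029]), 'grip_force': np.float64(0.0), 'width': np.float64(1.004)} 0.017
scene 434.18649106586275 320.7949452388004 236.7085831231547 [ 0.05776384 -0.05376165  0.74877573] [-1.82924213  1.86013721 -0.63072612]
side 559.3228831543474 318.5467588128676 242.1489753367775 [0.61942814 0.70368751 0.78867283] [-0.06887829 -2.87358532  1.19775345]
371.64829954431775 318.27323512552556 236.08929317215237 [0.11169974 0.66862066 0.37285179] [2.30320357 1.73541239 0.2660716 ]
```

View pics/scene0.png

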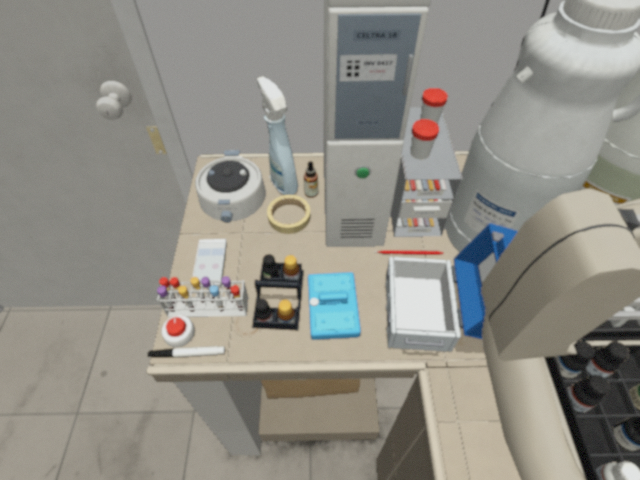

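View pics/side0.png

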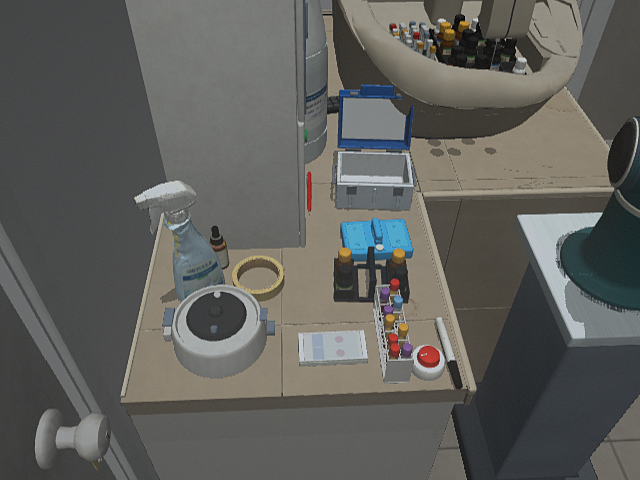

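Scene: box around (422,302) with its lid open to the right, brick (333,305), carrier (278,293), mailer (210,260) behind the tube rack. The side view shows the same layout from the far end. I'll enlarge the relevant crops.

```bash
cat > h.py <<'E'
import numpy as np,cv2
from scipy.spatial.transform import Rotation as R
CAL={"scene":(434.18649,320.79495,236.70858,[0.05776384,-0.05376165,0.74877573],[-1.82924213,1.86013721,-0.63072612]),
"side":(559.32288,318.54676,242.14898,[0.61942814,0.70368751,0.78867283],[-0.06887829,-2.87358532,1.19775345])}
def ray(n,u,v):
    f,cx,cy,o,a=CAL[n]; return np.array(o),R.from_rotvec(a).apply([(u-cx)/f,(v-cy)/f,1])
def at(n,u,v,z):
    o,d=ray(n,u,v); return o+d*(z-o[2])/d[2]
def proj(n,p):
    f,cx,cy,o,a=CAL[n]; c=R.from_rotvec(a).inv().apply(np.array(p)-o); return c[...,:2]/c[...,2:]*f+[cx,cy]
E
python3 - <<'E'
from h import *
for n in CAL: print(n,R.from_rotvec(CAL[n][4]).as_matrix().round(2).tolist())
for nm,u,v,z in [("box",422,302,.072),("brick",333,305,.03),("carrier",278,293,.05),("mailer",210,260,.016)]: print(nm,at("scene",u,v,z).round(3))
s=cv2.imread("pics/scene0.png");d=cv2.imread("pics/side0.png")
a=cv2.resize(s[215:365,140:540],None,fx=2,fy=2,interpolation=cv2.INTER_CUBIC)
b=cv2.resize(d[80:380,290:430],None,fx=2,fy=2,interpolation=cv2.INTER_CUBIC)
cv2.imwrite("pics/a.png",cv2.resize(s[230:360,140:340],(800,520),interpolation=cv2.INTER_CUBIC))
cv2.imwrite("pics/b.png",cv2.resize(s[215:365,300:520],(800,545),interpolation=cv2.INTER_CUBIC))
cv2.imwrite("pics/c.png",cv2.resize(d[80:380,290:430+0],(280,600),interpolation=cv2.INTER_CUBIC))
E
```

```text
scene [[-0.02, -0.79, 0.61], [-1.0, 0.01, -0.01], [-0.0, -0.61, -0.79]]
side [[-1.0, 0.03, -0.04], [0.05, 0.7, -0.71], [0.01, -0.71, -0.7]]
box [ 0.43  -0.236  0.072]
brick [ 0.45  -0.081  0.03 ]
carrier [0.466 0.02  0.05 ]
mailer [0.566 0.167 0.016]
```

View pics/a.png

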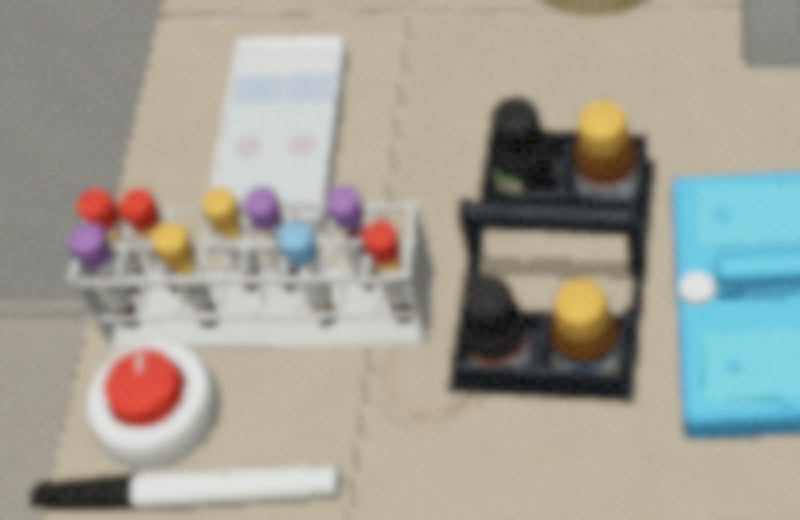

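View pics/b.png

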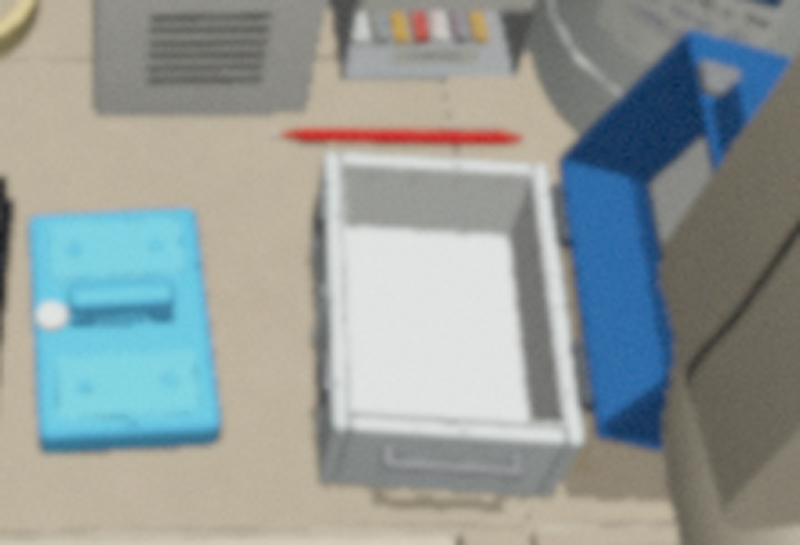

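```bash
python3 - <<'E'
from h import *
b=lambda x,y:(300+.275*x,215+.2752*y)
a=lambda x,y:(140+.25*x,230+.25*y)
def sh(nm,f,z,pts,n="scene"):
    P=np.array([at(n,*f(*p),z) for p in pts])[:,:2]
    e=[(np.linalg.norm(P[i]-P[i-1]).round(3),np.degrees(np.arctan2(*(P[i]-P[i-1])[::-1])).round(1)) for i in range(len(P))]
    print(nm,P.mean(0).round(4),P.round(3).tolist(),[(float(x),float(y)) for x,y in e])
sh("box",b,.072,[(328,152),(545,165),(582,442),(332,430)])
sh("boxfloor",b,.01,[(348,228),(512,235),(532,418),(357,410)])
sh("brick",b,.026,[(32,213),(193,210),(217,432),(43,438)])
sh("handle",b,.05,[(70,295),(173,292)])
sh("caps",a,.066,[(515,108),(603,110),(582,288),(490,287)])
sh("bar",a,.060,[(463,213),(648,213)])
sh("mailer back",a,.016,[(236,37),(344,37)])
i=lambda x,y:(x,y)
sh("mailer side",i,.016,[(300,332),(365,331),(368,361),(300,364)],"side")
sh("brick side",i,.026,[(343,222),(410,220),(413,249),(345,249)],"side")
sh("box side",i,.072,[(337,151),(412,152),(413,185),(335,182)],"side")
print("lid lip side", [at("side",377,88,z).round(3) for z in (.18,.2)])
d=cv2.imread("pics/side0.png")
cv2.imwrite("pics/c.png",cv2.resize(d[210:390,280:440],(675,600)[:2] and (533,600),interpolation=cv2.INTER_CUBIC))
E
```

```text
box [ 0.4456 -0.2399] [[0.528, -0.191], [0.518, -0.303], [0.364, -0.29], [0.372, -0.176]] [(0.157, -5.8), (0.112, -95.2), (0.155, 175.0), (0.114, 86.0)]
boxfloor [ 0.4629 -0.2493] [[0.52, -0.209], [0.514, -0.299], [0.406, -0.289], [0.411, -0.201]] [(0.109, -4.5), (0.09, -93.9), (0.109, 174.8), (0.088, 86.2)]
brick [ 0.4577 -0.0819] [[0.523, -0.036], [0.523, -0.123], [0.393, -0.127], [0.392, -0.041]] [(0.131, 2.4), (0.087, -89.7), (0.13, -178.3), (0.086, 91.1)]
handle [ 0.4583 -0.0817] [[0.458, -0.056], [0.459, -0.108]] [(0.052, 90.9), (0.052, -89.1)]
caps [0.4868 0.0219] [[0.536, 0.04], [0.534, -0.002], [0.438, 0.005], [0.439, 0.046]] [(0.097, -3.3), (0.042, -92.6), (0.096, 176.0), (0.041, 88.3)]
bar [0.4807 0.0187] [[0.481, 0.061], [0.48, -0.024]] [(0.086, 89.0), (0.086, -91.0)]
mailer back [0.6191 0.1688] [[0.62, 0.197], [0.619, 0.14]] [(0.057, 89.0), (0.057, -91.0)]
mailer side [0.561  0.1711] [[0.615, 0.139], [0.505, 0.142], [0.507, 0.201], [0.617, 0.202]] [(0.063, -91.6), (0.11, 178.5), (0.059, 88.4), (0.11, 0.3)]
brick side [ 0.4559 -0.0808] [[0.521, -0.12], [0.385, -0.12], [0.393, -0.038], [0.524, -0.044]] [(0.076, -91.8), (0.136, -179.9), (0.082, 84.4), (0.13, -2.5)]
box side [ 0.4472 -0.2384] [[0.521, -0.299], [0.358, -0.289], [0.376, -0.175], [0.534, -0.191]] [(0.108, -96.5), (0.163, 176.4), (0.115, 81.3), (0.159, -5.9)]
lid lip side [array([ 0.433, -0.374,  0.18 ]), array([ 0.439, -0.338,  0.2  ])]
```

View pics/c.png

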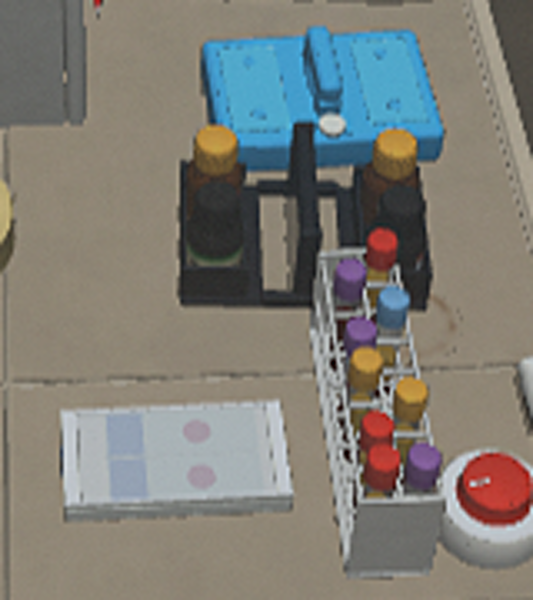

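Everything is right way up: the mailer's slides face up clear of the rack, and the brick's and carrier's bars run along world y. The box yaw is about -5°. Now a move helper, then off to hover over the brick.

```bash
cat >> h.py <<'E'
def downR(yaw_deg):  # tool z down, tool y at yaw from world x
    t=np.radians(yaw_deg); y=np.array([np.cos(t),np.sin(t),0]); z=np.array([0,0,-1.]); return R.from_matrix(np.c_[np.cross(y,z),y,z])
def to(*tgts):  # each (x,y,z,yaw): deltas from present pose
    from workcell import readout
    s=readout.read_state(); p=np.array(s["tool_pos"]); r=R.from_rotvec(s["tcp_rot"])
    print("t",round(float(s["time"]),2),"pos",p.round(4),"F",np.round(s["wrist_force"],1),"w",round(float(s["width"]),3),"grip",round(float(s["grip_force"]),1))
    for t in tgts:
        d=r.inv().apply(np.array(t[:3])-p); w=np.degrees((r.inv()*downR(t[3])).as_rotvec())
        print(t,"->",d.round(4).tolist(),w.round(1).tolist())
def wpix(c,u,v,z):  # wrist fisheye pixel -> world at height z
    x=np.array([u-c["cx"],v-c["cy"]])/c["fx"]; th=np.linalg.norm(x); d=np.r_[x/th*np.sin(th),np.cos(th)] if th>0 else np.array([0,0,1.])
    d=R.from_rotvec(c["attitude"]).apply(d); o=np.array(c["origin"]); return o+d*(z-o[2])/d[2]
E
python3 - <<'E'
from h import *
to((.457,-.0815,.2,1))
print([at("scene",*p,0).round(3) for p in ((326,245),(388,245),(380,252),(442,253))])
E
```

```text
t 0.15 pos [0.1856 0.6484 0.2472] F [-0.9  0.2 -0.1] w 0.997 grip 0.0
(0.457, -0.0815, 0.2, 1) -> [-0.4618, -0.6269, 0.0483] [-0.1, 0.1, 73.0]
[array([ 0.612, -0.072,  0.   ]), array([ 0.609, -0.205,  0.   ]), array([ 0.591, -0.186,  0.   ]), array([ 0.586, -0.317,  0.   ])]
```

Call:
jog_arm(
  deltas=[-0.03, -0.04, 0.0, 0, 0, 5, 0.2, -0.06, -0.08, 0.0, 0, 0, 12, 0.2, -0.09, -0.12, 0.01, 0, 0, 20, 0.2, -0.12, -0.16, 0.01, 0, 0, 28, 0.2, -0.15, -0.2, 0.015, 0, 0, 36, 0.2, -0.18, -0.24, 0.02, 0, 0, 44, 0.2, -0.205, -0.28, 0.02, 0, 0, 52, 0.2, -0.23, -0.315, 0.025, 0, 0, 60, 0.2],
  squeeze=60,
)

```text
time: 0.95
tool_pos: [0.3203, 0.2807, 0.2233]
tcp_rot: [1.94, 2.47, 0.001]
wrist_force: [1.8, 0.5, -0.5]
width: 0.6
grip_force: 0.0
```

```bash
python3 - <<'E'
from h import *
to((.457,-.0815,.2,1))
E
```

```text
t 0.95 pos [0.3203 0.2807 0.2233] F [ 1.8  0.5 -0.5] w 0.6 grip 0.0
(0.457, -0.0815, 0.2, 1) -> [-0.3843, 0.047, 0.0234] [0.0, -0.0, 12.7]
```

Call:
jog_arm(
  deltas=[-0.05, 0.006, 0.003, 0, 0, 3, 0.2, -0.1, 0.012, 0.006, 0, 0, 6, 0.2, -0.15, 0.018, 0.01, 0, 0, 9, 0.2, -0.2, 0.025, 0.013, 0, 0, 12, 0.2, -0.25, 0.03, 0.016, 0, 0, 12.7, 0.2, -0.3, 0.037, 0.02, 0, 0, 12.7, 0.2, -0.35, 0.043, 0.023, 0, 0, 12.7, 0.2, -0.384, 0.047, 0.023, 0, 0, 12.7, 0.2],
)

```text
time: 1.75
tool_pos: [0.459, -0.0811, 0.1998]
tcp_rot: [-2.198, -2.245, 0.001]
wrist_force: [0.4, 1.0, -0.1]
width: 0.601
grip_force: 0.0
```

Call:
jog_arm(
  deltas=[0, 0, 0, 0, 0, 0, 0.2, 0, 0, 0, 0, 0, 0, 0.2],
)

```text
time: 1.95
tool_pos: [0.4585, -0.0789, 0.1998]
tcp_rot: [-2.197, -2.243, 0.001]
wrist_force: [-0.1, 0.0, -0.5]
width: 0.603
grip_force: 0.0
```

```bash
python3 - <<'E'
from h import *
from workcell import read_camera
import pickle
to((.457,-.0815,.2,1),(.457,-.0815,.046,1))
c=read_camera("wrist");cv2.imwrite("pics/w1.png",c["color"]);pickle.dump(c,open("w1.pkl","wb"))
E
```

```text
t 1.95 pos [ 0.4585 -0.0789  0.1998] F [-0.1  0.  -0.5] w 0.603 grip 0.0
(0.457, -0.0815, 0.2, 1) -> [-0.0025, -0.0016, -0.0002] [-0.1, -0.0, 0.2]
(0.457, -0.0815, 0.046, 1) -> [-0.0027, -0.0014, 0.1538] [-0.1, -0.0, 0.2]
```

View pics/w1.png

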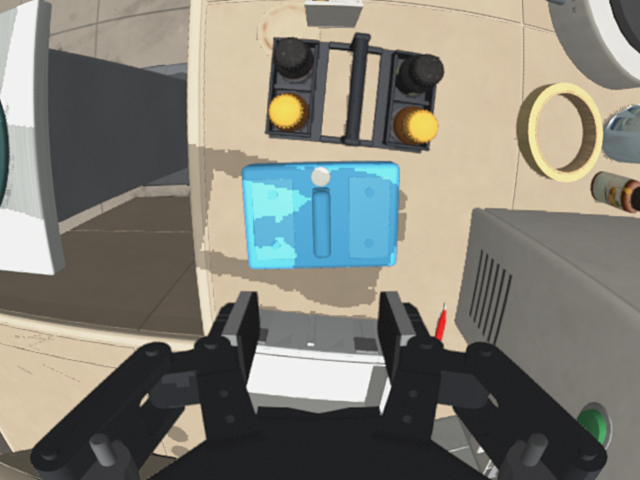

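The wrist view shows the brick handle from (321,189) to (322,257), the carrier bar from (361,35) to (354,143), and the yellow caps at (287,108) and (420,126).

```bash
python3 - <<'E'
from h import *
import pickle
c=pickle.load(open("w1.pkl","rb"))
for nm,z,ps in [("handle",.05,[(321,189),(322,257)]),("brick",.026,[(246,168),(397,163),(396,264),(251,267)]),("bar",.06,[(361,36),(354,143)]),("caps",.066,[(291,52),(424,70),(422,126),(287,109)]),("carrierbase",.01,[(267,134),(434,150)])]:
    P=np.array([wpix(c,*p,z) for p in ps])[:,:2]; print(nm,P.mean(0).round(4),P.round(3).tolist(),[float(np.degrees(np.arctan2(*(P[i]-P[i-1])[::-1])).round(1)) for i in range(len(P))])
E
```

```text
handle [ 0.4611 -0.0801] [[0.46, -0.053], [0.462, -0.107]] [92.1, -87.9]
brick [ 0.4622 -0.0808] [[0.399, -0.04], [0.522, -0.034], [0.528, -0.122], [0.4, -0.127]] [91.0, 3.1, -86.2, -177.6]
bar [0.4843 0.0221] [[0.486, 0.061], [0.483, -0.017]] [87.7, -92.3]
caps [0.4834 0.0224] [[0.437, 0.047], [0.53, 0.039], [0.53, -0.002], [0.435, 0.006]] [87.1, -5.0, -90.0, 175.1]
carrierbase [ 0.486  -0.0176] [[0.414, -0.013], [0.558, -0.022]] [176.5, -3.5]
```

Call:
jog_arm(
  deltas=[-0.002, 0.0015, 0.04, 0, 0, -0.8, 0.2, -0.002, 0.0015, 0.08, 0, 0, -0.8, 0.2, -0.002, 0.0015, 0.115, 0, 0, -0.8, 0.2, -0.002, 0.0015, 0.138, 0, 0, -0.8, 0.2, -0.002, 0.0015, 0.15, 0, 0, -0.8, 0.2, -0.002, 0.0015, 0.153, 0, 0, -0.8, 0.2],
)

```text
time: 2.6
tool_pos: [0.459, -0.0789, 0.0461]
tcp_rot: [-2.176, -2.262, 0.002]
wrist_force: [-0.3, 0.3, 0.0]
width: 0.601
grip_force: 0.0
```

Call:
jog_arm(
  deltas=[0, 0, 0, 0, 0, 0, -1, 0, 0, 0, 0, 0, 0, -1, 0, 0, 0, 0, 0, 0, -1, 0, 0, 0, 0, 0, 0, -1, 0, 0, 0, 0, 0, 0, -1],
)

```text
time: 3.1
tool_pos: [0.4619, -0.0805, 0.049]
tcp_rot: [2.178, 2.26, 0.003]
wrist_force: [-0.1, 1.4, 6.4]
width: 0.144
grip_force: 61.9
```

```bash
python3 - <<'E'
from h import *
to((.46,-.08,.17,0))
E
```

```text
t 3.1 pos [ 0.4619 -0.0805  0.049 ] F [-0.1  1.4  6.4] w 0.144 grip 61.9
(0.46, -0.08, 0.17, 0) -> [0.0006, -0.0015, -0.121] [0.2, 0.0, 2.1]
```

Call:
jog_arm(
  deltas=[0, 0, -0.005, 0, 0, 0, -1, 0, 0, -0.02, 0, 0, 0.3, -1, 0, 0, -0.04, 0, 0, 0.7, -1, 0, 0, -0.065, 0, 0, 1, -1, 0, 0, -0.085, 0, 0, 1.5, -1, 0, 0, -0.105, 0, 0, 2, -1, 0, 0, -0.11, 0, 0, 2.1, -1, 0, 0, -0.11, 0, 0, 2.1, -1],
  squeeze=80,
)

```text
time: 3.9
tool_pos: [0.4606, -0.0805, 0.1576]
tcp_rot: [2.22, 2.221, 0.001]
wrist_force: [-0.5, 0.2, -5.2]
width: 0.144
grip_force: 78.6
```

```bash
python3 - <<'E'
from h import *
to((.45,-.238,.155,-5))
E
```

```text
t 3.9 pos [ 0.4606 -0.0805  0.1576] F [-0.5  0.2 -5.2] w 0.144 grip 78.6
(0.45, -0.238, 0.155, -5) -> [-0.1575, -0.0106, 0.0027] [0.1, 0.0, 5.0]
```

Call:
jog_arm(
  deltas=[-0.015, -0.001, 0, 0, 0, 0.5, -1, -0.045, -0.003, 0, 0, 0, 1.5, -1, -0.08, -0.005, 0, 0, 0, 3, -1, -0.115, -0.008, 0, 0, 0, 4, -1, -0.14, -0.01, 0, 0, 0, 5, -1, -0.155, -0.0105, 0.001, 0, 0, 5, -1, -0.1575, -0.0105, 0.0025, 0, 0, 5, -1, -0.1575, -0.0105, 0.0025, 0, 0, 5, -1],
)

```text
time: 4.7
tool_pos: [0.4492, -0.2371, 0.1534]
tcp_rot: [-2.314, -2.12, 0.0]
wrist_force: [-0.4, -0.6, -5.0]
width: 0.138
grip_force: 78.5
```

Call:
jog_arm(
  deltas=[0, 0, 0.02, 0, 0, 0, -1, 0, 0, 0.025, 0, 0, 0, -1, 0, 0, 0.025, 0, 0, 0, -1],
)

```text
time: 5.0
tool_pos: [0.4487, -0.236, 0.1282]
tcp_rot: [-2.311, -2.122, 0.001]
wrist_force: [0.2, -0.3, -4.4]
width: 0.139
grip_force: 78.5
```

```bash
python3 - <<'E'
from h import *
from workcell import read_camera
to((.45,-.238,.130,-5))
a=read_camera("scene")["color"];b=read_camera("side")["color"];w=read_camera("wrist")["color"]
cv2.imwrite("pics/sc2.png",a);cv2.imwrite("pics/sd2.png",b);cv2.imwrite("pics/w2.png",w)
g=lambda i,s:cv2.resize(i,s,interpolation=cv2.INTER_CUBIC)
m=np.zeros((600,800,3),np.uint8)
m[:300,:400]=g(a[225:360,360:540],(400,300));m[300:,:400]=g(b[80:230,300:500],(400,300))
m[:300,400:]=g(w,(400,300))
cv2.imwrite("pics/m2.png",m)
E
```

```text
t 5.0 pos [ 0.4487 -0.236   0.1282] F [ 0.2 -0.3 -4.4] w 0.139 grip 78.5
(0.45, -0.238, 0.13, -5) -> [-0.0019, 0.0014, -0.0018] [-0.2, -0.1, 0.1]
```

View pics/m2.png

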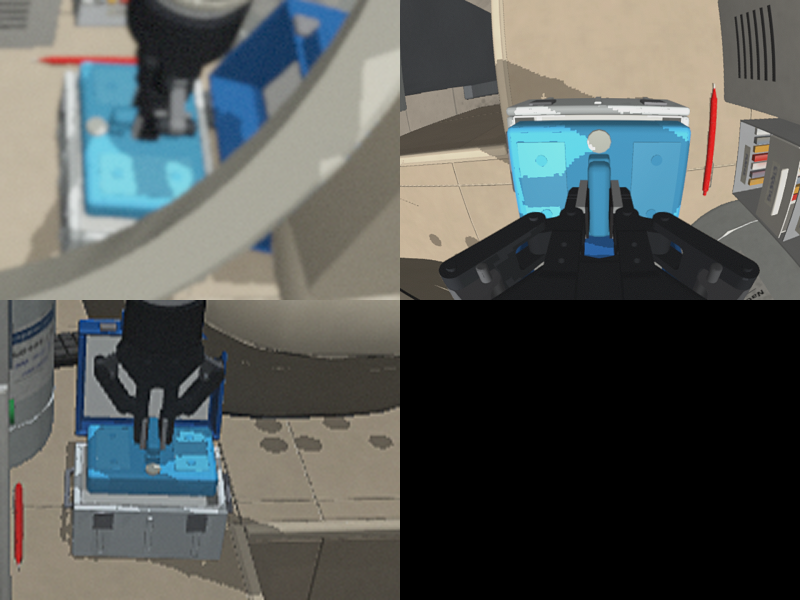

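The wrist view shows the brick over the box, with the near rim just in front of it around rows 160–195. I'll read the rim's ends numerically.

```bash
python3 - <<'E'
from h import *
w=cv2.imread("pics/w2.png");h=cv2.cvtColor(w,cv2.COLOR_BGR2HSV)
m=(h[...,1]<40)&(h[...,2]>165)
for r in range(156,206,3):
    x=np.where(m[r,140:500])[0]+140
    print(r,(x.min(),x.max(),len(x)) if len(x) else None)
for cc in (200,250,380,440): print(cc,[int(v) for v in w[156:206:2,cc].mean(1)])
E
```

```text
156 None
159 None
162 (np.int64(314), np.int64(315), 2)
165 (np.int64(311), np.int64(321), 11)
168 None
171 (np.int64(188), np.int64(447), 260)
174 (np.int64(172), np.int64(463), 292)
177 (np.int64(171), np.int64(463), 293)
180 (np.int64(172), np.int64(463), 213)
183 (np.int64(184), np.int64(462), 104)
186 (np.int64(182), np.int64(450), 269)
189 (np.int64(173), np.int64(462), 229)
192 (np.int64(173), np.int64(462), 79)
195 (np.int64(173), np.int64(462), 24)
198 (np.int64(173), np.int64(462), 20)
201 (np.int64(173), np.int64(461), 9)
204 None
200 [124, 124, 121, 106, 105, 105, 108, 144, 224, 231, 232, 233, 232, 223, 177, 232, 145, 99, 100, 78, 83, 87, 96, 124, 152]
250 [124, 107, 92, 95, 105, 105, 113, 157, 175, 183, 182, 175, 184, 199, 191, 228, 217, 219, 154, 76, 85, 89, 106, 132, 161]
380 [127, 105, 107, 109, 110, 110, 126, 213, 230, 230, 232, 233, 223, 133, 180, 219, 218, 221, 150, 73, 80, 82, 93, 109, 122]
440 [178, 177, 179, 178, 129, 104, 105, 126, 221, 231, 233, 232, 232, 215, 161, 222, 172, 100, 102, 77, 79, 84, 98, 126, 156]
```

```bash
python3 - <<'E'
import cv2
w=cv2.imread("pics/w2.png")
cv2.imwrite("pics/w2c.png",cv2.resize(w[140:340,150:490],(800,471),interpolation=cv2.INTER_CUBIC))
E
```

```text
(no output)
```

View pics/w2c.png

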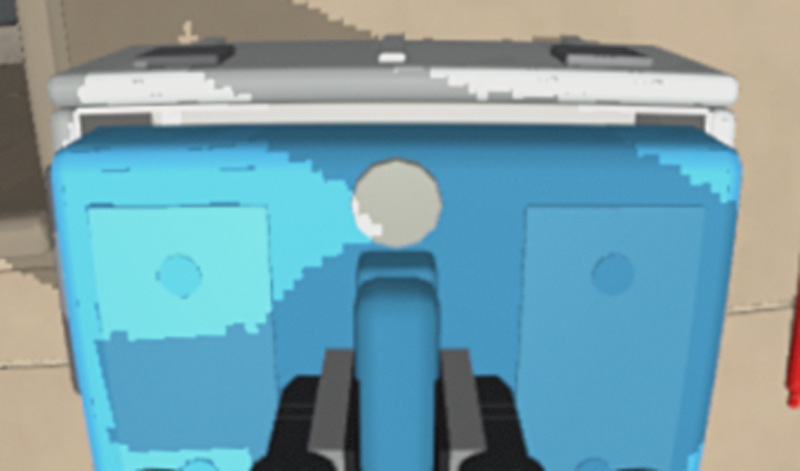

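```bash
python3 - <<'E'
from h import *
import pickle
from workcell import read_camera
c=read_camera("wrist"); pickle.dump(c,open("w2.pkl","wb"))
f=lambda x,y:(150+x/2.353,140+y/2.353)
for nm,z,ps in [("rim outer ends",.072,[(50,88),(737,88)]),("rim inner corner",.072,[(77,113),(707,113)]),("rim outer edge",.072,[(100,69),(690,69)]),("rim inner edge",.072,[(150,104),(640,104)]),("brick top",.103,[(57,155),(740,155)]),("handle",.128,[(355,290),(440,290)])]:
    P=np.array([wpix(c,*f(*p),z) for p in ps])[:,:2]; print(nm,P.mean(0).round(4),P.round(4).tolist(),np.linalg.norm(P[1]-P[0]).round(4),np.degrees(np.arctan2(*(P[1]-P[0])[::-1])).round(1))
to((.45,-.238,.130,-5))
E
```

```text
rim outer ends [ 0.4547 -0.1874] [[0.3783, -0.1808], [0.5311, -0.1941]] 0.1533 -5.0
rim inner corner [ 0.4538 -0.1933] [[0.3839, -0.1872], [0.5237, -0.1994]] 0.1403 -5.0
rim outer edge [ 0.4554 -0.1837] [[0.391, -0.1781], [0.5198, -0.1893]] 0.1293 -5.0
rim inner edge [ 0.4547 -0.1918] [[0.4014, -0.1872], [0.508, -0.1965]] 0.107 -5.0
brick top [ 0.4551 -0.1959] [[0.3908, -0.1903], [0.5194, -0.2015]] 0.1291 -5.0
handle [ 0.4534 -0.2126] [[0.4467, -0.212], [0.4601, -0.2131]] 0.0134 -5.0
t 5.2 pos [ 0.4506 -0.2377  0.1306] F [ 0.1  0.7 -3.6] w 0.142 grip 78.5
(0.45, -0.238, 0.13, -5) -> [-0.0003, -0.0006, 0.0006] [0.1, 0.0, 0.1]
```

```bash
python3 - <<'E'
from h import *
import pickle
c=pickle.load(open("w2.pkl","rb"))
f=lambda x,y:(150+x/2.353,140+y/2.353)
n=np.array([.0872,.9962])
for nm,z,p,h in [("bottom front",.081,(400,128),.046),("bottom front",.078,(400,128),.046),("bar end top",.131,(397,280),.027),("bar end bot",.12,(397,252),.027)]:
    P=wpix(c,*f(*p),z)[:2]; print(nm,P, n@P-h)
E
```

```text
bottom front [ 0.45537569 -0.19605402] -0.20160025190563452
bottom front [ 0.45533709 -0.19664643] -0.2021937810426337
bar end top [ 0.45354263 -0.20970556] -0.19635975794222063
bar end bot [ 0.45361045 -0.20901336] -0.19566427356619454
```

Call:
jog_arm(
  deltas=[-0.003, -0.001, 0, 0, 0, 0, -1, -0.003, -0.001, 0.015, 0, 0, 0, -1, -0.003, -0.001, 0.03, 0, 0, 0, -1, -0.003, -0.001, 0.045, 0, 0, 0, -1, -0.003, -0.001, 0.045, 0, 0, 0, -1],
)

```text
time: 5.7
tool_pos: [0.4471, -0.24, 0.0831]
tcp_rot: [-2.313, -2.12, 0.002]
wrist_force: [-0.0, -0.4, -5.6]
width: 0.139
grip_force: 78.6
```

```bash
python3 - <<'E'
from h import *
from workcell import readout,read_camera
to((.4470,-.2415,.06,-5)); print(readout.read_state()["torque"])
w=read_camera("wrist")["color"]
cv2.imwrite("pics/w3.png",cv2.resize(w[140:340,150:490],(800,471),interpolation=cv2.INTER_CUBIC))
E
```

```text
t 5.7 pos [ 0.4471 -0.24    0.0831] F [-0.  -0.4 -5.6] w 0.139 grip 78.6
(0.447, -0.2415, 0.06, -5) -> [-0.0015, 0.0001, 0.0231] [-0.2, -0.1, 0.0]
[0.03436446 0.11799533 0.01923806]
```

Call:
jog_arm(
  deltas=[0, 0, 0.008, 0, 0, 0, -1, 0, 0, 0.014, 0, 0, 0, -1, 0, 0, 0.018, 0, 0, 0, -1, 0, 0, 0.021, 0, 0, 0, -1, 0, 0, 0.0235, 0, 0, 0, -1, 0, 0, 0.0235, 0, 0, 0, -1],
)

```text
time: 6.35
tool_pos: [0.4485, -0.2406, 0.0609]
tcp_rot: [-2.315, -2.123, 0.0]
wrist_force: [0.2, 0.5, -5.0]
width: 0.139
grip_force: 78.6
```

Call:
jog_arm(
  deltas=[0, 0, 0.001, 0, 0, 0, -1, 0, 0, 0.002, 0, 0, 0, -1, 0, 0, 0.003, 0, 0, 0, -1, 0, 0, 0.003, 0, 0, 0, -1],
)

```text
time: 6.75
tool_pos: [0.4489, -0.2409, 0.0591]
tcp_rot: [2.316, 2.123, 0.0]
wrist_force: [-2.6, 1.6, 2.5]
width: 0.147
grip_force: 79.7
```

Call:
jog_arm(
  deltas=[0, 0, 0, 0, 0, 0, -0.3, 0, 0, 0, 0, 0, 0, -0.3, 0, 0, 0, 0, 0, 0, -0.3, 0, 0, -0.02, 0, 0, 0, -0.3, 0, 0, -0.05, 0, 0, 0, -0.3, 0, 0, -0.09, 0, 0, 0, -0.3, 0, 0, -0.13, 0, 0, 0, -0.3, 0, 0, -0.14, 0, 0, 0, -0.3],
)

```text
time: 7.55
tool_pos: [0.4517, -0.2425, 0.204]
tcp_rot: [2.309, 2.117, 0.004]
wrist_force: [1.0, 0.0, 0.3]
width: 0.349
grip_force: 0.0
```

```bash
python3 - <<'E'
from h import *
to((.484,.0215,.20,-3.5))
E
```

```text
t 7.55 pos [ 0.4517 -0.2425  0.204 ] F [1.  0.  0.3] w 0.349 grip 0.0
(0.484, 0.0215, 0.2, -3.5) -> [0.2659, 0.0092, 0.0029] [0.5, 0.3, -1.5]
```

Call:
jog_arm(
  deltas=[0.04, 0.001, 0, 0, 0, 0, -0.44, 0.09, 0.003, 0, 0, 0, 0, -0.44, 0.14, 0.005, 0, 0, 0, -0.5, -0.44, 0.19, 0.007, 0, 0, 0, -1, -0.44, 0.235, 0.008, 0.0, 0, 0, -1.5, -0.44, 0.26, 0.009, 0.02, 0, 0, -1.5, -0.44, 0.266, 0.009, 0.05, 0, 0, -1.5, -0.44, 0.266, 0.009, 0.07, 0, 0, -1.5, -0.44],
)

```text
time: 8.35
tool_pos: [0.4799, 0.0251, 0.1263]
tcp_rot: [-2.284, -2.155, 0.001]
wrist_force: [0.8, -0.2, 0.3]
width: 0.281
grip_force: 0.0
```

Call:
jog_arm(
  deltas=[0, 0, 0, 0, 0, 0, -0.44, 0, 0, 0, 0, 0, 0, -0.44],
)

```text
time: 8.55
tool_pos: [0.4804, 0.0235, 0.1279]
tcp_rot: [-2.287, -2.153, 0.002]
wrist_force: [-0.5, -0.0, 0.6]
width: 0.281
grip_force: 0.0
```

```bash
python3 - <<'E'
from h import *
from workcell import read_camera
import pickle
to((.484,.0215,.052,-3.5))
c=read_camera("wrist");pickle.dump(c,open("w4.pkl","wb"))
cv2.imwrite("pics/w4.png",c["color"])
E
```

```text
t 8.55 pos [0.4804 0.0235 0.1279] F [-0.5 -0.   0.6] w 0.281 grip 0.0
(0.484, 0.0215, 0.052, -3.5) -> [-0.0017, 0.0038, 0.0759] [-0.1, 0.0, 0.0]
```

View pics/w4.png

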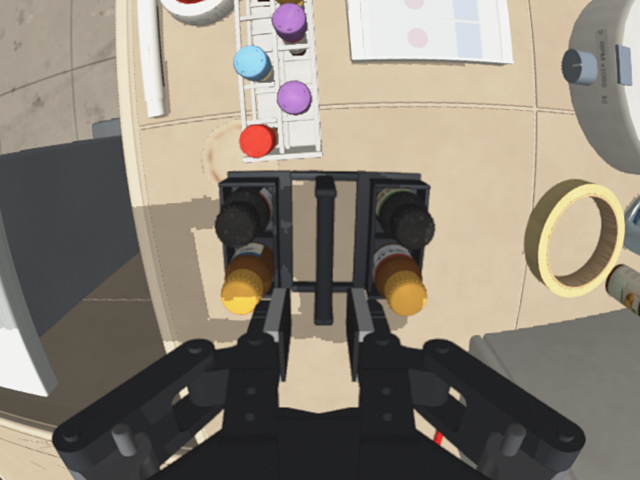

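The wrist view shows the bar from (325,180) to (324,323) centred between the fingers, and the mailer's near side edge from (357,55) to (510,62).

```bash
python3 - <<'E'
from h import *
import pickle
c=pickle.load(open("w4.pkl","rb"))
for nm,z,ps in [("bar",.06,[(325,180),(324,323)]),("caps",.066,[(240,225),(411,229),(407,297),(240,297)]),("mailer edge top",.016,[(356,53),(511,62)]),("mailer left end",.016,[(347,0),(356,53)]),("rack right edge",.05,[(320,155),(316,0)]),("baseouter",.005,[(222,175),(428,178)])]:
    P=np.array([wpix(c,*p,z) for p in ps])[:,:2]; print(nm,P.mean(0).round(4),P.round(3).tolist(),np.degrees(np.arctan2(*(P[1]-P[0])[::-1])).round(1))
E
```

```text
bar [0.4844 0.026 ] [[0.487, 0.069], [0.482, -0.017]] -93.6
caps [0.4843 0.0241] [[0.44, 0.049], [0.532, 0.041], [0.53, 0.0], [0.435, 0.006]] -4.9
mailer edge top [0.5657 0.142 ] [[0.512, 0.143], [0.62, 0.141]] -1.1
mailer left end [0.51   0.1612] [[0.508, 0.179], [0.512, 0.143]] -84.9
rack right edge [0.4868 0.1251] [[0.485, 0.081], [0.488, 0.169]] 87.9
baseouter [0.4879 0.0636] [[0.417, 0.069], [0.559, 0.058]] -4.2
```

Call:
jog_arm(
  deltas=[0.001, 0.004, 0.015, 0, 0, 0.5, -0.44, 0.001, 0.004, 0.035, 0, 0, 0.5, -0.44, 0.001, 0.004, 0.055, 0, 0, 0.5, -0.44, 0.001, 0.004, 0.068, 0, 0, 0.5, -0.44, 0.001, 0.004, 0.075, 0, 0, 0.5, -0.44, 0.001, 0.004, 0.075, 0, 0, 0.5, -0.44],
)

```text
time: 9.2
tool_pos: [0.4846, 0.024, 0.0531]
tcp_rot: [-2.297, -2.142, 0.001]
wrist_force: [-0.0, 0.3, 0.4]
width: 0.279
grip_force: 0.0
```

Call:
jog_arm(
  deltas=[0, 0, 0, 0, 0, 0, -1, 0, 0, 0, 0, 0, 0, -1, 0, 0, 0, 0, 0, 0, -1, 0, 0, 0, 0, 0, 0, -1],
  squeeze=60,
)

```text
time: 9.6
tool_pos: [0.4857, 0.0242, 0.0542]
tcp_rot: [2.296, 2.142, 0.002]
wrist_force: [-0.5, -0.4, 3.5]
width: 0.102
grip_force: 60.8
```

Call:
jog_arm(
  deltas=[0, 0, -0.005, 0, 0, 0, -1, 0, 0, -0.02, 0, 0, 0, -1, 0, 0, -0.045, 0, 0, 0, -1, 0, 0, -0.075, 0, 0, 0, -1, 0, 0, -0.1, 0, 0, 0, -1, 0, 0, -0.115, 0, 0, 0, -1, 0, 0, -0.12, 0, 0, 0, -1, 0, 0, -0.12, 0, 0, 0, -1],
  squeeze=80,
)

```text
time: 10.4
tool_pos: [0.4848, 0.0243, 0.1736]
tcp_rot: [2.297, 2.143, 0.001]
wrist_force: [-0.5, 0.0, -3.2]
width: 0.1
grip_force: 78.3
```

```bash
python3 - <<'E'
from h import *
to((.4495,-.2412,.174,-5))
E
```

```text
t 10.4 pos [0.4848 0.0243 0.1736] F [-0.5  0.  -3.2] w 0.1 grip 78.3
(0.4495, -0.2412, 0.174, -5) -> [-0.2673, -0.0169, -0.0004] [0.0, -0.0, 1.0]
```

Call:
jog_arm(
  deltas=[-0.01, -0.0005, 0, 0, 0, 0, -1, -0.03, -0.002, 0, 0, 0, 0, -1, -0.06, -0.004, 0, 0, 0, 0, -1, -0.095, -0.006, 0, 0, 0, 0.5, -1, -0.13, -0.008, 0, 0, 0, 0.5, -1, -0.165, -0.0105, 0, 0, 0, 1, -1, -0.2, -0.0125, 0, 0, 0, 1, -1, -0.228, -0.0145, 0, 0, 0, 1, -1],
)

```text
time: 11.2
tool_pos: [0.4527, -0.2041, 0.1715]
tcp_rot: [-2.315, -2.12, 0.003]
wrist_force: [0.4, -0.0, -2.5]
width: 0.1
grip_force: 78.3
```

Call:
jog_arm(
  deltas=[-0.022, -0.0015, 0, 0, 0, 0, -1, -0.034, -0.0025, 0, 0, 0, 0, -1, -0.039, -0.0025, 0, 0, 0, 0, -1, -0.039, -0.0025, 0.01, 0, 0, 0, -1, -0.039, -0.0025, 0.03, 0, 0, 0, -1, -0.039, -0.0025, 0.04, 0, 0, 0, -1, -0.039, -0.0025, 0.04, 0, 0, 0, -1],
)

```text
time: 11.9
tool_pos: [0.4469, -0.2388, 0.1306]
tcp_rot: [-2.311, -2.121, 0.002]
wrist_force: [-0.3, -0.5, -4.0]
width: 0.097
grip_force: 78.1
```

```bash
python3 - <<'E'
from h import *
from workcell import read_camera
import pickle
to((.4495,-.2412,.0895,-5))
c=read_camera("wrist");pickle.dump(c,open("w5.pkl","wb"))
w=c["color"]
cv2.imwrite("pics/w5.png",cv2.resize(w[100:400,110:510],(800,600),interpolation=cv2.INTER_CUBIC))
E
```

```text
t 11.9 pos [ 0.4469 -0.2388  0.1306] F [-0.3 -0.5 -4. ] w 0.097 grip 78.1
(0.4495, -0.2412, 0.0895, -5) -> [-0.0023, 0.0029, 0.0411] [-0.3, -0.2, 0.1]
```

```bash
python3 - <<'E'
from h import *
from workcell import read_camera
for i in range(3): read_camera("wrist"); to((.4495,-.2412,.0895,-5))
E
```

```text
t 12.0 pos [ 0.4486 -0.2401  0.1329] F [ 0.5 -0.2 -2.5] w 0.099 grip 78.1
(0.4495, -0.2412, 0.0895, -5) -> [-0.001, 0.001, 0.0434] [-0.0, -0.0, 0.1]
t 12.05 pos [ 0.4491 -0.2405  0.1336] F [-0.1  0.4 -2.8] w 0.099 grip 78.1
(0.4495, -0.2412, 0.0895, -5) -> [-0.0006, 0.0004, 0.0441] [0.0, 0.0, 0.1]
t 12.1 pos [ 0.4494 -0.2408  0.1341] F [ 0.1 -0.5 -2.2] w 0.097 grip 78.1
(0.4495, -0.2412, 0.0895, -5) -> [-0.0003, 0.0001, 0.0446] [0.1, 0.0, 0.1]
```

Call:
jog_arm(
  deltas=[0, 0, 0.008, 0, 0, 0, -1, 0, 0, 0.018, 0, 0, 0, -1, 0, 0, 0.027, 0, 0, 0, -1, 0, 0, 0.034, 0, 0, 0, -1, 0, 0, 0.038, 0, 0, 0, -1, 0, 0, 0.041, 0, 0, 0, -1, 0, 0, 0.041, 0, 0, 0, -1],
)

```text
time: 12.8
tool_pos: [0.4484, -0.2407, 0.0917]
tcp_rot: [-2.315, -2.122, 0.0]
wrist_force: [0.8, 0.8, -3.0]
width: 0.097
grip_force: 78.3
```

Call:
jog_arm(
  deltas=[0, 0, 0.0015, 0, 0, 0, -1, 0, 0, 0.003, 0, 0, 0, -1, 0, 0, 0.004, 0, 0, 0, -1, 0, 0, 0.004, 0, 0, 0, -1],
)

```text
time: 13.2
tool_pos: [0.4491, -0.2412, 0.0903]
tcp_rot: [2.315, 2.123, 0.0]
wrist_force: [-4.1, 2.7, 8.8]
width: 0.1
grip_force: 79.9
```

Call:
jog_arm(
  deltas=[0, 0, -0.001, 0, 0, 0, -0.44, 0, 0, -0.001, 0, 0, 0, -0.44, 0, 0, -0.001, 0, 0, 0, -0.44, 0, 0, -0.015, 0, 0, 0, -0.44, 0, 0, -0.045, 0, 0, 0, -0.44, 0, 0, -0.09, 0, 0, 0, -0.44, 0, 0, -0.12, 0, 0, 0, -0.44, 0, 0, -0.13, 0, 0, 0, -0.44],
)

```text
time: 14.0
tool_pos: [0.451, -0.2422, 0.2237]
tcp_rot: [2.31, 2.118, 0.004]
wrist_force: [0.0, -0.8, 0.3]
width: 0.281
grip_force: 0.0
```

```bash
python3 - <<'E'
from h import *
from workcell import readout
print(np.round(readout.read_state()["q"],2))
to((.53,.05,.21,40),(.5645,.17,.21,89),(.5645,.17,.21,-91))
E
```

```text
[-0.54 -0.03  1.98  0.    1.19 -0.45]
t 14.0 pos [ 0.451  -0.2422  0.2237] F [ 0.  -0.8  0.3] w 0.281 grip 0.0
(0.53, 0.05, 0.21, 40) -> [0.298, 0.0533, 0.013] [0.3, 0.4, -45.0]
(0.5645, 0.17, 0.21, 89) -> [0.4205, 0.0772, 0.0127] [0.2, 0.5, -94.0]
(0.5645, 0.17, 0.21, -91) -> [0.4205, 0.0772, 0.0127] [0.5, -0.2, 86.0]
```

Call:
jog_arm(
  deltas=[0.03, 0.005, 0, 0, 0, -7, -0.44, 0.07, 0.012, 0, 0, 0, -15, -0.44, 0.11, 0.02, 0, 0, 0, -23, 0, 0.15, 0.027, 0, 0, 0, -31, 0.5, 0.19, 0.034, 0, 0, 0, -39, 0.9, 0.23, 0.042, 0, 0, 0, -47, 0.9, 0.27, 0.049, 0, 0, 0, -55, 0.9, 0.31, 0.056, 0, 0, 0, -63, 0.9],
)

```text
time: 14.8
tool_pos: [0.531, 0.0648, 0.2177]
tcp_rot: [-0.856, -3.022, 0.001]
wrist_force: [1.0, -0.5, 0.1]
width: 0.947
grip_force: 0.0
```

```bash
python3 - <<'E'
from h import *
to((.5645,.17,.14,89))
E
```

```text
t 14.8 pos [0.531  0.0648 0.2177] F [ 1.  -0.5  0.1] w 0.947 grip 0.0
(0.5645, 0.17, 0.14, 89) -> [0.0266, 0.1072, 0.0776] [-0.0, -0.1, -30.6]
```

Call:
jog_arm(
  deltas=[0.008, 0.03, 0.01, 0, 0, -8, 0.9, 0.015, 0.06, 0.025, 0, 0, -16, 0.9, 0.022, 0.09, 0.045, 0, 0, -24, 0.9, 0.0265, 0.107, 0.065, 0, 0, -30.6, 0.9, 0.0265, 0.107, 0.0775, 0, 0, -30.6, 0.9, 0.0265, 0.107, 0.0775, 0, 0, -30.6, 0.9, 0.0265, 0.107, 0.0775, 0, 0, -30.6, 0.9],
)

```text
time: 15.5
tool_pos: [0.565, 0.1671, 0.1405]
tcp_rot: [-0.041, -3.14, 0.001]
wrist_force: [-0.4, 0.8, 0.1]
width: 0.952
grip_force: 0.0
```

```bash
python3 - <<'E'
from h import *
from workcell import read_camera
for i in range(3): c=read_camera("wrist")
to((.5645,.17,.010,89))
w=c["color"]; cv2.imwrite("pics/w6.png",w)
# white mailer blob
h=cv2.cvtColor(w,cv2.COLOR_BGR2HSV); m=((h[...,1]<45)&(h[...,2]>150)).astype(np.uint8)
n,l,s,ce=cv2.connectedComponentsWithStats(cv2.morphologyEx(m,cv2.MORPH_OPEN,np.ones((3,3))))
for i in np.argsort(-s[1:,4])[:4]+1: print(s[i],ce[i].round(0))
import pickle;pickle.dump(c,open("w6.pkl","wb"))
E
```

```text
t 15.65 pos [0.5662 0.1672 0.1422] F [0.5 1.  0.4] w 0.952 grip 0.0
(0.5645, 0.17, 0.01, 89) -> [0.0021, 0.0027, 0.1322] [0.0, 0.1, -0.5]
[  276   149    85   153 12134] [320. 224.]
[ 172   44  260   81 7815] [303.  87.]
[ 329    0   92   88 1902] [377.  33.]
[232 405  25  15 217] [245. 412.]
```

```bash
python3 - <<'E'
from h import *
import pickle
c=pickle.load(open("w6.pkl","rb"));w=c["color"]
h=cv2.cvtColor(w,cv2.COLOR_BGR2HSV); m=((h[...,1]<45)&(h[...,2]>150))
for r in (160,190,220,250,280): x=np.where(m[r,260:380])[0]+260; print(r,x.min(),x.max(),wpix(c,(x.min()),r,.014).round(4),wpix(c,x.max(),r,.014).round(4))
for cc in (290,320,350): x=np.where(m[130:330,cc])[0]+130; print(cc,x.min(),x.max(),wpix(c,cc,x.min(),.016).round(4),wpix(c,cc,x.max(),.016).round(4))
E
```

```text
160 276 359 [0.5143 0.1384 0.014 ] [0.5158 0.1952 0.014 ]
190 278 360 [0.5353 0.1388 0.014 ] [0.5368 0.1958 0.014 ]
220 280 360 [0.557  0.1391 0.014 ] [0.5585 0.1958 0.014 ]
250 282 360 [0.5796 0.1392 0.014 ] [0.5811 0.196  0.014 ]
280 284 360 [0.6035 0.1393 0.014 ] [0.6051 0.1963 0.014 ]
290 151 301 [0.5083 0.1485 0.016 ] [0.6203 0.143  0.016 ]
320 151 300 [0.509  0.1687 0.016 ] [0.62   0.1658 0.016 ]
350 149 299 [0.508  0.1889 0.016 ] [0.6199 0.1887 0.016 ]
```

Call:
jog_arm(
  deltas=[0.002, 0.0005, 0.03, 0, 0, -2, 0.9, 0.002, 0.0005, 0.07, 0, 0, -2, 0.9, 0.002, 0.0005, 0.1, 0, 0, -2, 0.9, 0.002, 0.0005, 0.115, 0, 0, -2, 0.9, 0.002, 0.0005, 0.121, 0, 0, -2, 0.9, 0.002, 0.0005, 0.123, 0, 0, -2, 0.9, 0.002, 0.0005, 0.123, 0, 0, -2, 0.9],
)

```text
time: 16.35
tool_pos: [0.5649, 0.1687, 0.0193]
tcp_rot: [-0.017, 3.139, 0.001]
wrist_force: [0.0, -0.4, -0.2]
width: 0.947
grip_force: 0.0
```

Call:
jog_arm(
  deltas=[0, 0, 0, 0, 0, 0, 0.2, 0, 0, 0, 0, 0, 0, 0.2, 0, 0, 0, 0, 0, 0, 0.2, 0, 0, 0, 0, 0, 0, 0.2],
  squeeze=25,
)

```text
time: 16.75
tool_pos: [0.5648, 0.1688, 0.0194]
tcp_rot: [-0.017, 3.139, 0.001]
wrist_force: [-1.2, 0.0, 6.2]
width: 0.647
grip_force: 27.6
```

Call:
jog_arm(
  deltas=[0, 0, 0, 0, 0, 0, -0.5, 0, 0, -0.01, 0, 0, 0, -0.5, 0, 0, -0.03, 0, 0, 0, -0.5, 0, 0, -0.06, 0, 0, 0, -0.5, 0, 0, -0.1, 0, 0, 0, -0.5, 0, 0, -0.14, 0, 0, 0, -0.5, 0, 0, -0.16, 0, 0, 0, -0.5, 0, 0, -0.165, 0, 0, 0, -0.5],
  squeeze=30,
)

```text
time: 17.55
tool_pos: [0.5655, 0.1691, 0.1871]
tcp_rot: [-0.017, 3.135, 0.003]
wrist_force: [0.1, -0.4, -0.9]
width: 0.645
grip_force: 32.8
```

```bash
python3 - <<'E'
from h import *
from workcell import read_camera
import pickle
for i in range(2): c=read_camera("wrist")
pickle.dump(c,open("w7.pkl","wb"))
w=c["color"]; h=cv2.cvtColor(w,cv2.COLOR_BGR2HSV); m=((h[...,1]<45)&(h[...,2]>150)).astype(np.uint8)
n,l,s,ce=cv2.connectedComponentsWithStats(cv2.morphologyEx(m,cv2.MORPH_OPEN,np.ones((3,3))))
for i in np.argsort(-s[1:,4])[:3]+1: print(s[i],ce[i].round(0))
to((.50,-.05,.19,87),(.4497,-.2414,.19,85))
E
```

```text
[  238   180   161   233 32693] [318. 290.]
[ 197    0  216  122 8086] [319.  78.]
[142 450  19  29 368] [151. 464.]
t 17.65 pos [0.5638 0.1686 0.1836] F [-0.8 -0.1 -0.5] w 0.647 grip 32.8
(0.5, -0.05, 0.19, 87) -> [0.0661, -0.2179, -0.0066] [0.0, 0.1, 3.6]
(0.4497, -0.2414, 0.19, 85) -> [0.1185, -0.4087, -0.0067] [0.0, 0.1, 5.6]
```

Call:
jog_arm(
  deltas=[0.003, -0.01, 0, 0, 0, 0, -0.5, 0.009, -0.03, 0, 0, 0, 0.5, -0.5, 0.017, -0.06, 0, 0, 0, 1, -0.5, 0.028, -0.095, 0, 0, 0, 1.5, -0.5, 0.038, -0.13, 0, 0, 0, 2, -0.5, 0.048, -0.165, 0, 0, 0, 2.5, -0.5, 0.058, -0.2, 0, 0, 0, 3, -0.5, 0.068, -0.235, 0, 0, 0, 3.5, -0.5],
)

```text
time: 18.45
tool_pos: [0.4954, -0.0687, 0.1802]
tcp_rot: [-0.079, -3.136, -0.001]
wrist_force: [0.7, -0.7, -0.8]
width: 0.645
grip_force: 32.8
```

Call:
jog_arm(
  deltas=[0.01, -0.035, 0, 0, 0, 0.5, -0.5, 0.02, -0.07, 0, 0, 0, 1, -0.5, 0.028, -0.1, 0, 0, 0, 1.5, -0.5, 0.035, -0.125, 0, 0, 0, 2, -0.5, 0.039, -0.142, 0, 0, 0, 2, -0.5, 0.041, -0.148, 0, 0, 0, 2, -0.5, 0.041, -0.148, 0, 0, 0, 2, -0.5],
)

```text
time: 19.15
tool_pos: [0.4482, -0.2132, 0.181]
tcp_rot: [-0.136, -3.136, -0.002]
wrist_force: [-0.5, 0.0, -1.2]
width: 0.645
grip_force: 32.8
```

```bash
python3 - <<'E'
from h import *
from workcell import read_camera
for i in range(5): c=read_camera("scene")
to((.4497,-.2414,.122,85))
E
```

```text
t 19.4 pos [ 0.4498 -0.2121  0.1825] F [-0.4 -0.5 -0.3] w 0.644 grip 32.8
(0.4497, -0.2414, 0.122, 85) -> [-0.0023, -0.0292, 0.0605] [0.0, -0.0, 0.2]
```

Call:
jog_arm(
  deltas=[-0.001, -0.01, 0, 0, 0, 0, -0.5, -0.002, -0.022, 0, 0, 0, 0.2, -0.5, -0.002, -0.029, 0.005, 0, 0, 0.2, -0.5, -0.002, -0.029, 0.02, 0, 0, 0.2, -0.5, -0.002, -0.029, 0.035, 0, 0, 0.2, -0.5, -0.002, -0.029, 0.045, 0, 0, 0.2, -0.5, -0.002, -0.029, 0.051, 0, 0, 0.2, -0.5, -0.002, -0.029, 0.051, 0, 0, 0.2, -0.5],
)

```text
time: 20.2
tool_pos: [0.4482, -0.2412, 0.13]
tcp_rot: [-0.139, -3.136, -0.002]
wrist_force: [0.7, 0.3, -0.4]
width: 0.643
grip_force: 32.8
```

```bash
python3 - <<'E'
from h import *
from workcell import read_camera
for i in range(5): c=read_camera("wrist"); s=read_camera("side")
cv2.imwrite("pics/sd8.png",cv2.resize(s["color"][60:220,300:460],(600,600)));cv2.imwrite("pics/w8.png",c["color"])
to((.4493,-.2413,.1214,85))
E
```

```text
t 20.7 pos [ 0.4495 -0.2422  0.1322] F [-0.3 -0.2 -0.3] w 0.648 grip 32.8
(0.4493, -0.2413, 0.1214, 85) -> [0.0003, 0.0009, 0.0108] [-0.0, 0.0, -0.1]
```

Call:
jog_arm(
  deltas=[0, 0.0005, 0.003, 0, 0, 0, -0.5, 0, 0.0005, 0.005, 0, 0, 0, -0.5, 0, 0.0005, 0.007, 0, 0, 0, -0.5, 0, 0.0005, 0.008, 0, 0, 0, -0.5, 0, 0.0005, 0.009, 0, 0, 0, -0.5, 0, 0.0005, 0.009, 0, 0, 0, -0.5],
)

```text
time: 21.3
tool_pos: [0.4492, -0.2415, 0.1226]
tcp_rot: [-0.139, -3.138, -0.0]
wrist_force: [-0.5, -0.4, -0.4]
width: 0.648
grip_force: 32.8
```

Call:
jog_arm(
  deltas=[0, 0, 0.001, 0, 0, 0, -0.5, 0, 0, 0.001, 0, 0, 0, -0.5],
)

```text
time: 21.5
tool_pos: [0.4493, -0.2415, 0.1217]
tcp_rot: [-0.139, -3.138, -0.0]
wrist_force: [-1.3, -0.1, 0.2]
width: 0.649
grip_force: 32.8
```

Call:
jog_arm(
  deltas=[0, 0, 0.0007, 0, 0, 0, -0.5, 0, 0, 0.0015, 0, 0, 0, -0.5, 0, 0, 0.0015, 0, 0, 0, -0.5],
)

```text
time: 21.8
tool_pos: [0.4493, -0.2415, 0.1202]
tcp_rot: [-0.139, -3.138, -0.0]
wrist_force: [-1.0, 0.3, 0.6]
width: 0.645
grip_force: 32.8
```

Call:
jog_arm(
  deltas=[0, 0, 0.0007, 0, 0, 0, -0.5, 0, 0, 0.0015, 0, 0, 0, -0.5, 0, 0, 0.0015, 0, 0, 0, -0.5],
)

```text
time: 22.1
tool_pos: [0.4493, -0.2416, 0.12]
tcp_rot: [-0.139, -3.138, -0.0]
wrist_force: [-4.4, 2.3, 7.9]
width: 0.644
grip_force: 33.7
```

Call:
jog_arm(
  deltas=[0, 0, -0.001, 0, 0, 0, -0.5, 0, 0, -0.001, 0, 0, 0, 0.35, 0, 0, -0.001, 0, 0, 0, 0.45, 0, 0, -0.001, 0, 0, 0, 0.55, 0, 0, -0.001, 0, 0, 0, 0.55, 0, 0, -0.01, 0, 0, 0, 0.55, 0, 0, -0.04, 0, 0, 0, 0.55, 0, 0, -0.09, 0, 0, 0, 0.55],
)

```text
time: 22.9
tool_pos: [0.4468, -0.2401, 0.2064]
tcp_rot: [-0.139, -3.131, -0.006]
wrist_force: [1.2, -0.3, -0.3]
width: 0.774
grip_force: 0.0
```

```bash
python3 - <<'E'
from h import *
from workcell import read_camera
import pickle
d={}
for n in ("scene","side","wrist"): d[n]=read_camera(n)
pickle.dump(d,open("w9.pkl","wb"))
to((.4493,-.2413,.2,85))
m=np.zeros((600,800,3),np.uint8)
g=lambda i,s:cv2.resize(i,s,interpolation=cv2.INTER_CUBIC)
m[:,:480]=g(d["side"]["color"][60:260,310:470],(480,600)); m[:300,480:]=g(d["scene"]["color"][200:375,350:537],(320,300)); m[300:,480:]=g(d["wrist"]["color"][120:420,160:480],(320,300))
cv2.imwrite("pics/m9.png",m)
E
```

```text
t 23.05 pos [ 0.4522 -0.2433  0.2141] F [ 0.3 -0.4 -0.7] w 0.774 grip 0.0
(0.4493, -0.2413, 0.2, 85) -> [0.0032, 0.0018, 0.014] [-0.2, 0.5, -0.1]
```

View pics/m9.png

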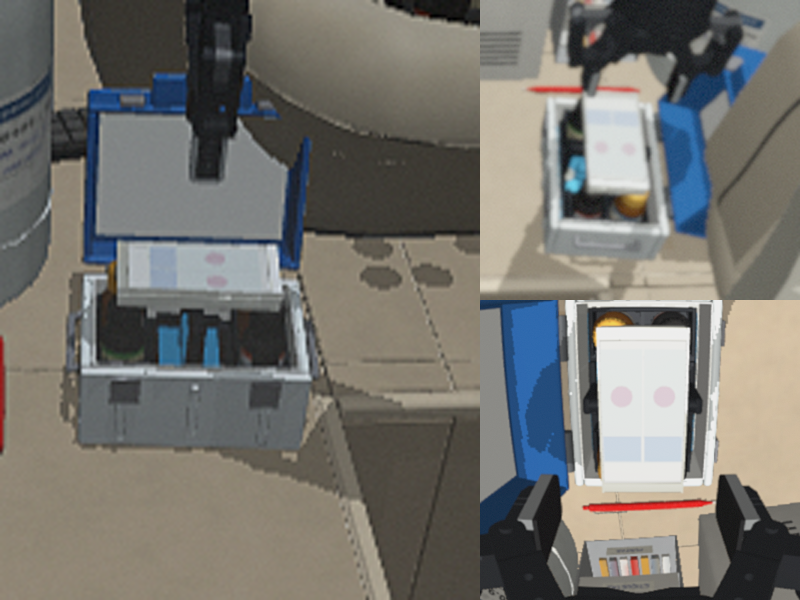

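The mailer lies flat on the caps; in the wrist picture it spans columns 277–370 and rows 147–310. I'll check centring and work out the lid approach.

```bash
python3 - <<'E'
from h import *
import pickle
c=pickle.load(open("w9.pkl","rb"))["wrist"];w=c["color"]
h=cv2.cvtColor(w,cv2.COLOR_BGR2HSV); m=((h[...,1]<45)&(h[...,2]>150))
P=[]
for r in (170,200,230,260,290):
    row=w[r,255:395].astype(int).mean(1); e=np.abs(np.diff(row)); x=np.where(m[r,262:385])[0]+262
    a=wpix(c,277,r,.118);b=wpix(c,370,r,.118); print(r,x.min(),x.max(),wpix(c,x.min(),r,.118).round(4),wpix(c,x.max(),r,.118).round(4))
for cc in (295,320,350): x=np.where(m[125:330,cc])[0]+125; x=x[x>140]; print(cc,x.min(),x.max(),wpix(c,cc,x.min(),.118).round(4),wpix(c,cc,x.max(),.102).round(4),wpix(c,cc,x.max(),.118).round(4))
e=np.array([.9962,-.0872]);n=np.array([.0872,.9962]);b=.4691*e-.2013*n;print("box",b)
H=b-.058*n
for th in (1.85,1.95,2.05):
    for s in (.118,.130): # lid frame: lip z 2..10 above rim
        q=np.r_[H+n*s*np.cos(th)-n*.006*np.sin(th),.072+s*np.sin(th)+.006*np.cos(th)]; print(th,s,q.round(3),proj("side",q).round(0),proj("scene",q).round(0))
E
```

```text
170 277 377 [ 0.4047 -0.2667  0.118 ] [ 0.4099 -0.2061  0.118 ]
200 277 376 [ 0.4234 -0.2689  0.118 ] [ 0.4287 -0.2077  0.118 ]
230 279 367 [ 0.4428 -0.2699  0.118 ] [ 0.4477 -0.2144  0.118 ]
260 280 373 [ 0.4632 -0.2718  0.118 ] [ 0.4686 -0.2114  0.118 ]
290 262 384 [ 0.484  -0.2869  0.118 ] [ 0.4913 -0.2046  0.118 ]
295 147 312 [ 0.3918 -0.2544  0.118 ] [ 0.5118 -0.2686  0.102 ] [ 0.5027 -0.2665  0.118 ]
320 147 312 [ 0.3932 -0.2395  0.118 ] [ 0.5133 -0.2501  0.102 ] [ 0.5041 -0.2493  0.118 ]
350 147 312 [ 0.3947 -0.2215  0.118 ] [ 0.5154 -0.2279  0.102 ] [ 0.5061 -0.2286  0.118 ]
box [ 0.44976406 -0.24144058]
1.85 0.118 [ 0.441 -0.337  0.184] [375.  95.] [498. 260.]
1.85 0.13 [ 0.441 -0.341  0.195] [376.  89.] [502. 256.]
1.95 0.118 [ 0.44  -0.348  0.179] [375.  94.] [504. 262.]
1.95 0.13 [ 0.44  -0.353  0.191] [375.  89.] [509. 258.]
2.05 0.118 [ 0.439 -0.359  0.174] [375.  94.] [509. 264.]
2.05 0.13 [ 0.439 -0.364  0.185] [375.  88.] [515. 261.]
```

```bash
python3 - <<'E'
from h import *
print("side front-bottom", [at("side",u,v,0).round(2) for u,v in ((450,135),(360,110),(560,110),(540,40))])
for uv in ((495,300),(500,470),(590,200),(520,250)):
  o,d=ray("scene",*uv)
  for t in (.2,.35,.5,.65,.8): p=o+t*d; print(uv,t,p.round(2),proj("side",p).round(0))
for uv in ((600,400),(610,350)):
  o,d=ray("scene",*uv); print(uv,[((o+t*d).round(2).tolist(),proj("side",o+t*d).round(0).tolist()) for t in (.4,.55,.7,.85)])
E
```

```text
side front-bottom [array([ 0.22, -0.46,  0.  ]), array([ 0.44, -0.58,  0.  ]), array([-0.09, -0.56,  0.  ]), array([-0.18, -0.97,  0.  ])]
(495, 300) 0.2 [ 0.16 -0.14  0.57] [624. -86.]
(495, 300) 0.35 [ 0.23 -0.2   0.44] [530.  -4.]
(495, 300) 0.5 [ 0.3  -0.26  0.31] [461.  56.]
(495, 300) 0.65 [ 0.38 -0.32  0.18] [408. 103.]
(495, 300) 0.8 [ 0.45 -0.38  0.04] [365. 140.]
(500, 470) 0.2 [ 0.09 -0.14  0.52] [652. -49.]
(500, 470) 0.35 [ 0.12 -0.2   0.36] [579.  44.]
(500, 470) 0.5 [ 0.15 -0.26  0.19] [526. 110.]
(500, 470) 0.65 [ 0.17 -0.32  0.02] [486. 160.]
(500, 470) 0.8 [ 0.2  -0.38 -0.15] [456. 199.]
(590, 200) 0.2 [ 0.19 -0.18  0.6 ] [ 593. -118.]
(590, 200) 0.35 [ 0.29 -0.27  0.49] [486. -53.]
(590, 200) 0.5 [ 0.39 -0.37  0.38] [408.  -5.]
(590, 200) 0.65 [ 0.49 -0.46  0.27] [348.  31.]
(590, 200) 0.8 [ 0.59 -0.56  0.15] [301.  60.]
(520, 250) 0.2 [ 0.17 -0.15  0.59] [ 611. -100.]
(520, 250) 0.35 [ 0.26 -0.22  0.46] [511. -25.]
(520, 250) 0.5 [ 0.35 -0.29  0.34] [437.  31.]
(520, 250) 0.65 [ 0.43 -0.36  0.22] [379.  74.]
(520, 250) 0.8 [ 0.52 -0.43  0.1 ] [334. 109.]
(600, 400) [([0.18, -0.31, 0.34], [522.0, 26.0]), ([0.22, -0.41, 0.19], [470.0, 76.0]), ([0.27, -0.51, 0.03], [431.0, 113.0]), ([0.31, -0.6, -0.12], [400.0, 142.0])]
(610, 350) [([0.21, -0.32, 0.37], [505.0, 9.0]), ([0.27, -0.42, 0.22], [449.0, 57.0]), ([0.33, -0.52, 0.08], [407.0, 93.0]), ([0.39, -0.62, -0.06], [373.0, 121.0])]
```

```bash
python3 - <<'E'
from h import *
import pickle
from workcell import read_camera
s0=cv2.imread("pics/scene0.png");s2=cv2.imread("pics/sc2.png");s9=read_camera("scene")["color"]
for nm,i in (("2",s2),("9",s9)):
    d=np.abs(cv2.blur(s0,(9,9)).astype(int)-cv2.blur(i,(9,9))).mean(2)
    print(nm); 
    for v in range(180,480,30): print(v,[int(d[v,u]) for u in range(440,640,20)])
d0=cv2.imread("pics/side0.png")
# colours of side image grid in upper area
for v in range(5,150,18): print(v,[tuple(int(x) for x in cv2.blur(d0,(7,7))[v,u]) for u in range(330,600,30)])
E
```

```text
2
180 [61, 7, 46, 61, 77, 15, 48, 55, 3, 3]
210 [90, 52, 25, 2, 3, 31, 33, 4, 4, 3]
240 [141, 83, 2, 2, 45, 57, 11, 3, 4, 4]
270 [22, 1, 2, 55, 75, 16, 3, 3, 3, 4]
300 [34, 23, 69, 79, 3, 3, 4, 3, 4, 4]
330 [55, 11, 40, 3, 3, 3, 3, 3, 3, 1]
360 [5, 4, 4, 3, 4, 4, 2, 1, 0, 2]
390 [4, 4, 3, 3, 3, 4, 2, 0, 2, 2]
420 [4, 4, 4, 3, 4, 3, 3, 2, 2, 1]
450 [3, 4, 4, 4, 3, 4, 4, 2, 2, 2]
9
180 [126, 12, 19, 2, 7, 7, 7, 7, 7, 6]
210 [120, 77, 83, 41, 7, 7, 8, 24, 2, 47]
240 [7, 17, 7, 5, 6, 6, 6, 76, 2, 2]
270 [56, 4, 6, 6, 6, 6, 5, 7, 14, 35]
300 [26, 14, 5, 5, 5, 6, 23, 63, 63, 63]
330 [81, 6, 5, 5, 6, 23, 26, 64, 135, 135]
360 [12, 8, 7, 7, 52, 47, 114, 159, 158, 152]
390 [8, 7, 7, 14, 57, 27, 157, 159, 138, 140]
420 [7, 43, 71, 27, 5, 26, 8, 137, 115, 3]
450 [74, 69, 43, 17, 23, 5, 2, 44, 3, 4]
5 [(95, 95, 95), (132, 145, 150), (132, 145, 149), (133, 145, 150), (74, 83, 86), (105, 115, 118), (78, 88, 91), (127, 139, 143), (101, 111, 114)]
23 [(105, 121, 129), (130, 144, 148), (109, 116, 134), (123, 127, 126), (65, 95, 111), (55, 60, 62), (72, 80, 83), (132, 144, 148), (132, 144, 148)]
41 [(
[... 321 characters left out ...]
82, 85), (105, 118, 123), (129, 142, 147), (129, 143, 149), (133, 147, 152), (130, 143, 148), (105, 114, 116)]
95 [(96, 105, 109), (101, 70, 49), (98, 59, 33), (83, 92, 96), (96, 108, 112), (99, 110, 115), (102, 114, 119), (96, 108, 113), (121, 133, 139)]
113 [(71, 79, 83), (134, 133, 130), (134, 133, 129), (54, 59, 62), (52, 58, 62), (51, 58, 61), (52, 59, 62), (114, 130, 139), (112, 129, 139)]
131 [(119, 135, 144), (134, 134, 130), (134, 133, 130), (53, 58, 61), (51, 58, 60), (50, 57, 61), (102, 116, 124), (117, 133, 143), (116, 133, 142)]
149 [(117, 133, 143), (110, 98, 89), (101, 78, 62), (115, 132, 140), (92, 105, 112), (114, 131, 141), (115, 132, 142), (116, 133, 143), (115, 131, 141)]
```

```bash
cat >> h.py <<'E'
ee=np.array([.9962,-.0872]);nn=np.array([.0872,.9962]);HN=-.2593
def lidpt(th,s,h,e):
    n=HN+s*np.cos(th)-h*np.sin(th); z=.072+s*np.sin(th)+h*np.cos(th); return np.r_[e*ee+n*nn,z]
def tiltR(phi): return downR(-5)*R.from_euler("y",-phi,degrees=True)
def tcp_edge(th,phi,e,ov=.02,ext=.017):
    r=tiltR(phi); a=r.apply([0,0,1]);tx=r.apply([1,0,0]); return lidpt(th,.139,.010,e)-(ext-ov)*a-.011*tx
def tcp_tip(th,phi,e,s,ext=.017):
    r=tiltR(phi); return lidpt(th,s,.010,e)-ext*r.apply([0,0,1])-.011*r.apply([1,0,0])
def go(*tg): # (pos, Rot)
    from workcell import readout
    s=readout.read_state(); p=np.array(s["tool_pos"]); r=R.from_rotvec(s["tcp_rot"])
    print("t",round(float(s["time"]),2),"pos",p.round(4),"F",np.round(s["wrist_force"],1),"q",np.round(s["q"],2))
    for P,Q in tg: print(np.round(P,3),"->",r.inv().apply(P-p).round(4).tolist(),np.degrees((r.inv()*Q).as_rotvec()).round(1).tolist())
E
python3 - <<'E'
from h import *
for th in (1.8,1.85,1.9,1.95,2.0,2.05): print(th,"far corner scene",proj("scene",lidpt(th,.118,0,.548)).round(1),"outer far corner",proj("scene",lidpt(th,.118,.056,.548)).round(1),"side far corner",proj("side",lidpt(th,.118,0,.548)).round(1))
d=cv2.imread("pics/side0.png"); h=cv2.cvtColor(d,cv2.COLOR_BGR2HSV); m=(h[...,0]>100)&(h[...,0]<125)&(h[...,1]>110)
for u in (342,350,358,366,376,386,394,402,408): v=np.where(m[70:160,u])[0]+70; print(u,v.min(),v.max())
th=1.95;P=tcp_edge(th,45,.49)
go((P+[0,0,.09],tiltR(0)),(P+[0,0,.05],tiltR(45)))
E
```

```text
1.8 far corner scene [483.1 220. ] outer far corner [513.5 226.5] side far corner [337.7  95.7]
1.85 far corner scene [486.3 220.7] outer far corner [515.6 228.2] side far corner [337.8  95. ]
1.9 far corner scene [489.4 221.6] outer far corner [517.6 230. ] side far corner [337.8  94.3]
1.95 far corner scene [492.3 222.5] outer far corner [519.3 231.8] side far corner [337.8  93.8]
2.0 far corner scene [495.2 223.6] outer far corner [520.8 233.7] side far corner [337.8  93.5]
2.05 far corner scene [497.9 224.7] outer far corner [522.1 235.6] side far corner [337.7  93.3]
342 90 147
350 90 147
358 91 147
366 85 147
376 85 147
386 85 148
394 95 148
402 98 148
408 114 149
t 23.1 pos [ 0.4507 -0.2424  0.2115] F [ 0.1 -0.3 -1.5] q [-0.54 -0.02  1.99  0.    1.17 -2.02]
[ 0.459 -0.371  0.293] -> [-0.0205, -0.1279, -0.0812] [0.1, 0.3, 89.9]
[ 0.459 -0.371  0.253] -> [-0.0203, -0.1278, -0.0412] [35.2, -34.9, 84.8]
```

Call:
jog_arm(
  deltas=[0, 0, -0.03, 0, 0, 0, -1, 0, 0, -0.07, 2.9, -2.9, 7, -1, 0, -0.01, -0.098, 5.8, -5.8, 14, -1, 0, -0.02, -0.098, 8.7, -8.7, 21, -1, -0.003, -0.03, -0.098, 11.6, -11.6, 28, -1, -0.006, -0.04, -0.098, 14.5, -14.5, 35, -1, -0.009, -0.05, -0.098, 17.4, -17.4, 42, -1, -0.009, -0.0575, -0.098, 20.3, -20.3, 49, -1],
)

```text
time: 23.9
tool_pos: [0.4523, -0.2998, 0.3052]
tcp_rot: [1.287, 2.452, -0.508]
wrist_force: [-0.0, -0.2, 0.3]
width: 0.0
grip_force: 0.0
```

```bash
python3 - <<'E'
from h import *
P=tcp_edge(1.93,45,.49)
go((np.array([.455,-.30,.31]),tiltR(45)),(P+[0,0,.06],tiltR(45)))
E
```

```text
t 23.9 pos [ 0.4523 -0.2998  0.3052] F [-0.  -0.2  0.3] q [-0.41 -0.21  2.05 -0.45  1.03 -0.83]
[ 0.455 -0.3    0.31 ] -> [-0.0037, 0.0013, -0.0038] [14.7, -14.8, 35.6]
[ 0.46  -0.369  0.264] -> [-0.0355, -0.024, 0.0683] [14.7, -14.8, 35.6]
```

Call:
jog_arm(
  deltas=[-0.004, 0.001, -0.004, 2.9, -3, 7.1, -1, -0.004, 0.001, -0.004, 5.9, -5.9, 14.2, -1, -0.004, 0.001, -0.004, 8.8, -8.9, 21.4, -1, -0.004, 0.001, -0.004, 11.8, -11.8, 28.5, -1, -0.004, 0.001, -0.004, 14.7, -14.8, 35.6, -1, -0.004, 0.001, -0.004, 14.7, -14.8, 35.6, -1],
)

```text
time: 24.5
tool_pos: [0.4555, -0.2989, 0.3085]
tcp_rot: [1.841, 1.704, -0.767]
wrist_force: [0.5, -0.2, -0.1]
width: 0.001
grip_force: 0.0
```

```bash
python3 - <<'E'
from h import *
from workcell import read_camera
P=tcp_edge(1.93,45,.49)
go((P+[0,0,.06],tiltR(45)),(P+[0,-.008,.0],tiltR(45)))
# where do the fingertips and rim fall in the side picture?
d=read_camera("side")["color"].astype(int);d0=cv2.imread("pics/side0.png").astype(int)
print(proj("side",P).round(0),[tuple(map(int,proj("side",np.array(p)).round(0))) for p in ((.405,-.335,.26),(.337,-.283,.26))])
E
```

```text
t 24.5 pos [ 0.4555 -0.2989  0.3085] F [ 0.5 -0.2 -0.1] q [-0.19 -0.08  2.05 -0.84  1.22  0.21]
[ 0.46  -0.369  0.264] -> [-0.0181, 0.0101, 0.0803] [-0.0, -0.1, 0.6]
[ 0.46  -0.377  0.204] -> [0.0186, 0.0112, 0.1284] [-0.0, -0.1, 0.6]
[366.  79.] [(397, 61), (436, 73)]
```

Call:
jog_arm(
  deltas=[-0.009, 0.005, 0.03, 0, 0, 0, -1, -0.018, 0.01, 0.06, 0, 0, 0.6, -1, -0.018, 0.01, 0.08, 0, 0, 0.6, -1, -0.018, 0.01, 0.08, 0, 0, 0.6, -1],
)

```text
time: 24.95
tool_pos: [0.4574, -0.3711, 0.2653]
tcp_rot: [1.852, 1.692, -0.763]
wrist_force: [-1.1, 0.2, -0.8]
width: 0.004
grip_force: 0.0
```

```bash
python3 - <<'E'
from h import *
P=tcp_edge(1.93,45,.49)
go((P+[0,-.008,.03],tiltR(45)),(P+[0,-.008,.0],tiltR(45)))
E
```

```text
t 24.95 pos [ 0.4574 -0.3711  0.2653] F [-1.1  0.2 -0.8] q [-0.33 -0.01  2.06 -0.89  1.07  0.2 ]
[ 0.46  -0.377  0.234] -> [0.0178, 0.0027, 0.026] [-0.1, -0.2, -0.1]
[ 0.46  -0.377  0.204] -> [0.039, 0.0026, 0.0473] [-0.1, -0.2, -0.1]
```

Call:
jog_arm(
  deltas=[0.009, 0.002, 0.013, 0, 0, 0, -1, 0.018, 0.0025, 0.026, 0, 0, 0, -1, 0.024, 0.0025, 0.032, 0, 0, 0, -1, 0.024, 0.0025, 0.032, 0, 0, 0, -1],
)

```text
time: 25.35
tool_pos: [0.4611, -0.3749, 0.2259]
tcp_rot: [1.85, 1.691, -0.761]
wrist_force: [-0.5, 0.1, 0.7]
width: 0.003
grip_force: 0.0
```

Call:
jog_arm(
  deltas=[0.004, 0, 0.004, 0, 0, 0, -1, 0.008, 0, 0.008, 0, 0, 0, -1, 0.008, 0, 0.008, 0, 0, 0, -1],
)

```text
time: 25.65
tool_pos: [0.462, -0.3754, 0.2163]
tcp_rot: [1.85, 1.688, -0.759]
wrist_force: [0.4, 0.5, -1.6]
width: -0.001
grip_force: 0.0
```

```bash
python3 - <<'E'
from h import *
P=tcp_edge(1.93,45,.49)
go((P+[0,-.008,.0],tiltR(45)),*[(tcp_edge(t,45,.49),tiltR(45)) for t in (1.9,1.8,1.7,1.6,1.5,1.4)])
E
```

```text
t 25.65 pos [ 0.462  -0.3754  0.2163] F [ 0.4  0.5 -1.6] q [-0.34  0.06  2.09 -0.94  1.    0.29]
[ 0.46  -0.377  0.204] -> [0.0072, -0.0023, 0.0097] [0.1, -0.1, -0.3]
[ 0.46  -0.365  0.206] -> [0.0144, -0.0031, 0.0002] [0.1, -0.1, -0.3]
[ 0.461 -0.352  0.211] -> [0.0203, -0.0031, -0.0125] [0.1, -0.1, -0.3]
[ 0.462 -0.339  0.214] -> [0.0274, -0.0031, -0.0244] [0.1, -0.1, -0.3]
[ 0.463 -0.325  0.216] -> [0.0357, -0.0031, -0.0356] [0.1, -0.1, -0.3]
[ 0.465 -0.311  0.217] -> [0.045, -0.0031, -0.0459] [0.1, -0.1, -0.3]
[ 0.466 -0.297  0.216] -> [0.0554, -0.0032, -0.0553] [0.1, -0.1, -0.3]
```

Down the rest of the way, then start pulling along the arc.

Call:
jog_arm(
  deltas=[0.004, -0.002, 0.005, 0, 0, 0, -1, 0.007, -0.002, 0.0095, 0, 0, 0, -1, 0.007, -0.002, 0.0095, 0, 0, 0, -1],
)

```text
time: 25.95
tool_pos: [0.4594, -0.3772, 0.2042]
tcp_rot: [1.851, 1.688, -0.76]
wrist_force: [-0.3, -0.6, -0.1]
width: -0.002
grip_force: 0.0
```

Call:
jog_arm(
  deltas=[0.003, 0, -0.004, 0, 0, 0, -1, 0.007, 0, -0.0095, 0, 0, 0, -1, 0.01, 0, -0.016, 0, 0, 0, -1, 0.013, 0, -0.022, 0, 0, 0, -1, 0.0165, 0, -0.028, 0, 0, 0, -1],
)

```text
time: 26.45
tool_pos: [0.4631, -0.3458, 0.2146]
tcp_rot: [1.849, 1.686, -0.759]
wrist_force: [-0.1, -3.5, 1.2]
width: 0.002
grip_force: 1.6
```

```bash
python3 - <<'E'
from h import *
from workcell import read_camera
go(*[(tcp_edge(t,45,.49),tiltR(45)) for t in (1.6,1.5,1.4,1.3,1.2,1.1,1.0,.9)])
d=read_camera("side")["color"]; h=cv2.cvtColor(d,cv2.COLOR_BGR2HSV); m=(h[...,0]>100)&(h[...,0]<125)&(h[...,1]>110)
for u in (342,350,386,394,402): v=np.where(m[50:160,u])[0]+50; print(u,v.min(),v.max())
print([ (t,proj("side",lidpt(t,.118,0,.548)).round(0)) for t in (1.9,1.7,1.5,1.3)])
E
```

```text
t 26.45 pos [ 0.4631 -0.3458  0.2146] F [-0.1 -3.5  1.2] q [-0.28  0.05  2.11 -0.93  1.04  0.34]
[ 0.463 -0.325  0.216] -> [0.0135, -0.0015, -0.0159] [0.2, -0.0, -0.4]
[ 0.465 -0.311  0.217] -> [0.0228, -0.0016, -0.0263] [0.2, -0.0, -0.4]
[ 0.466 -0.297  0.216] -> [0.0332, -0.0016, -0.0356] [0.2, -0.0, -0.4]
[ 0.467 -0.283  0.214] -> [0.0444, -0.0017, -0.0439] [0.2, -0.0, -0.4]
[ 0.468 -0.27   0.211] -> [0.0563, -0.0017, -0.051] [0.2, -0.0, -0.4]
[ 0.469 -0.257  0.206] -> [0.069, -0.0018, -0.0569] [0.2, -0.0, -0.4]
[ 0.47  -0.244  0.2  ] -> [0.0821, -0.0018, -0.0615] [0.2, -0.0, -0.4]
[ 0.472 -0.233  0.193] -> [0.0957, -0.0019, -0.0647] [0.2, -0.0, -0.4]
342 89 146
350 88 138
386 87 139
394 87 140
402 99 140
[(1.9, array([338.,  94.])), (1.7, array([338.,  98.])), (1.5, array([338., 103.])), (1.3, array([337., 111.]))]
```

The hook is pushing: 3.5 N on the lip. Continuing along the arc.

Call:
jog_arm(
  deltas=[0.007, -0.001, -0.008, 0, 0, 0, -1, 0.0135, -0.0015, -0.016, 0, 0, 0, -1, 0.018, -0.0015, -0.021, 0, 0, 0, -1, 0.023, -0.0015, -0.0265, 0, 0, 0, -1, 0.028, -0.0015, -0.031, 0, 0, 0, -1, 0.033, -0.0015, -0.0355, 0, 0, 0, -1, 0.039, -0.0015, -0.04, 0, 0, 0, -1, 0.0445, -0.0015, -0.044, 0, 0, 0, -1],
)

```text
time: 27.3
tool_pos: [0.4685, -0.2834, 0.2156]
tcp_rot: [1.848, 1.684, -0.756]
wrist_force: [1.1, -0.9, 6.0]
width: 0.002
grip_force: 2.3
```

```bash
python3 - <<'E'
from h import *
from workcell import read_camera
go(*[(tcp_edge(t,45,.49),tiltR(45)) for t in (1.2,1.1,1.0,.9,.785)],*[(tcp_tip(t,45,.49,s),tiltR(45)) for t,s in ((.785,.119),(.65,.124),(.5,.128),(.35,.131),(.2,.133))])
d=read_camera("side")["color"]; h=cv2.cvtColor(d,cv2.COLOR_BGR2HSV); m=(h[...,0]>100)&(h[...,0]<125)&(h[...,1]>110)
for u in (342,350,386,394,402): v=np.where(m[50:190,u])[0]+50; print(u,v.min(),v.max())
E
```

```text
t 27.3 pos [ 0.4685 -0.2834  0.2156] F [ 1.1 -0.9  6. ] q [-0.15  0.04  2.12 -0.9   1.12  0.41]
[ 0.468 -0.27   0.211] -> [0.0127, -0.0015, -0.0061] [0.3, 0.0, -0.4]
[ 0.469 -0.257  0.206] -> [0.0254, -0.0016, -0.012] [0.3, 0.0, -0.4]
[ 0.47  -0.244  0.2  ] -> [0.0385, -0.0016, -0.0166] [0.3, 0.0, -0.4]
[ 0.472 -0.233  0.193] -> [0.0521, -0.0017, -0.0198] [0.3, 0.0, -0.4]
[ 0.473 -0.22   0.183] -> [0.0679, -0.0018, -0.0219] [0.3, 0.0, -0.4]
[ 0.473 -0.22   0.183] -> [0.0679, -0.0018, -0.0219] [0.3, 0.0, -0.4]
[ 0.474 -0.205  0.175] -> [0.0847, -0.0019, -0.0271] [0.3, 0.0, -0.4]
[ 0.475 -0.19   0.162] -> [0.1043, -0.0021, -0.0285] [0.3, 0.0, -0.4]
[ 0.476 -0.178  0.146] -> [0.1241, -0.0022, -0.0259] [0.3, 0.0, -0.4]
[ 0.477 -0.169  0.128] -> [0.143, -0.0024, -0.0193] [0.3, 0.0, -0.4]
342 93 147
350 96 139
386 98 139
394 95 140
402 93 140
```

Call:
jog_arm(
  deltas=[0.013, 0, -0.006, 0, 0, 0, -1, 0.0255, 0, -0.012, 0, 0, 0, -1, 0.0385, 0, -0.0165, 0, 0, 0, -1, 0.052, 0, -0.02, 0, 0, 0, -1, 0.068, 0, -0.022, 0, 0, 0, -1, 0.085, 0, -0.027, 0, 0, 0, -1, 0.095, 0, -0.028, 0, 0, 0, -1, 0.104, 0, -0.0285, 0, 0, 0, -1],
)

```text
time: 28.15
tool_pos: [0.475, -0.1893, 0.1587]
tcp_rot: [1.85, 1.689, -0.761]
wrist_force: [-1.3, -0.2, 0.4]
width: -0.004
grip_force: 0.6
```

```bash
python3 - <<'E'
from h import *
from workcell import read_camera
go(*[(tcp_tip(t,45,.49,s),tiltR(45)) for t,s in ((.5,.128),(.4,.13),(.3,.131),(.2,.133),(.1,.133),(.03,.133))])
d=read_camera("side")["color"]; h=cv2.cvtColor(d,cv2.COLOR_BGR2HSV); m=(h[...,0]>100)&(h[...,0]<125)&(h[...,1]>110)
for u in (335,342,350,402,408): v=np.where(m[50:190,u])[0]+50; print(u,len(v),v.min() if len(v) else 0,v.max() if len(v) else 0)
print([(t,proj("side",lidpt(t,.118,0,.548)).round(0)) for t in (1.3,.9,.7,.5,.3,0)])
E
```

```text
t 28.15 pos [ 0.475  -0.1893  0.1587] F [-1.3 -0.2  0.4] q [ 0.04  0.13  2.15 -0.87  1.17  0.61]
[ 0.475 -0.19   0.162] -> [-0.0026, 0.0003, -0.002] [0.1, -0.1, -0.2]
[ 0.476 -0.181  0.152] -> [0.0106, 0.0003, -0.0006] [0.1, -0.1, -0.2]
[ 0.477 -0.175  0.14 ] -> [0.0233, 0.0002, 0.0031] [0.1, -0.1, -0.2]
[ 0.477 -0.169  0.128] -> [0.0361, 0.0001, 0.0073] [0.1, -0.1, -0.2]
[ 0.477 -0.166  0.115] -> [0.0474, 0.0001, 0.0144] [0.1, -0.1, -0.2]
[ 0.477 -0.165  0.106] -> [0.0549, 0.0001, 0.02] [0.1, -0.1, -0.2]
335 0 0 0
342 18 124 156
350 7 124 130
402 0 0 0
408 11 148 158
[(1.3, array([337., 111.])), (0.9, array([337., 132.])), (0.7, array([336., 144.])), (0.5, array([336., 156.])), (0.3, array([336., 168.])), (0, array([335., 183.]))]
```

Call:
jog_arm(
  deltas=[0.005, 0, -0.001, 0, 0, 0, -1, 0.0105, 0, -0.0005, 0, 0, 0, -1, 0.017, 0, 0.001, 0, 0, 0, -1, 0.0235, 0, 0.003, 0, 0, 0, -1, 0.03, 0, 0.005, 0, 0, 0, -1, 0.036, 0, 0.0075, 0, 0, 0, -1, 0.0415, 0, 0.011, 0, 0, 0, -1, 0.0415, 0, 0.011, 0, 0, 0, -1],
)

```text
time: 29.0
tool_pos: [0.4774, -0.1683, 0.1217]
tcp_rot: [1.85, 1.689, -0.76]
wrist_force: [0.1, 0.3, 0.6]
width: -0.002
grip_force: 0.0
```

```bash
python3 - <<'E'
from h import *
from workcell import read_camera
go(*[(tcp_tip(t,45,.49,s),tiltR(45)) for t,s in ((.15,.133),(.1,.133),(.03,.133),(0,.133))])
d=read_camera("side")["color"]; h=cv2.cvtColor(d,cv2.COLOR_BGR2HSV); m=(h[...,0]>100)&(h[...,0]<125)&(h[...,1]>90)
for u in (338,345,400,408): v=np.where(m[50:215,u])[0]+50; print(u,len(v),v.min() if len(v) else 0,v.max() if len(v) else 0)
E
```

```text
t 29.0 pos [ 0.4774 -0.1683  0.1217] F [0.1 0.3 0.6] q [ 0.08  0.19  2.16 -0.87  1.14  0.69]
[ 0.477 -0.167  0.122] -> [0.0008, -0.0002, -0.0006] [0.1, -0.1, -0.3]
[ 0.477 -0.166  0.115] -> [0.0064, -0.0002, 0.0031] [0.1, -0.1, -0.3]
[ 0.477 -0.165  0.106] -> [0.0138, -0.0003, 0.0087] [0.1, -0.1, -0.3]
[ 0.477 -0.164  0.102] -> [0.0169, -0.0003, 0.0113] [0.1, -0.1, -0.3]
338 30 131 174
345 23 136 174
400 0 0 0
408 0 0 0
```

Call:
jog_arm(
  deltas=[0.004, 0, 0.002, 0, 0, 0, -1, 0.008, 0, 0.0045, 0, 0, 0, -1, 0.012, 0, 0.0075, 0, 0, 0, -1, 0.016, 0, 0.0105, 0, 0, 0, -1, 0.0185, 0, 0.013, 0, 0, 0, -1, 0.0185, 0, 0.013, 0, 0, 0, -1],
)

```text
time: 29.65
tool_pos: [0.4783, -0.1647, 0.1002]
tcp_rot: [1.85, 1.687, -0.759]
wrist_force: [0.7, 0.0, 0.3]
width: 0.003
grip_force: 0.0
```

```bash
python3 - <<'E'
from h import *
from workcell import read_camera
d=read_camera("side")["color"]; h=cv2.cvtColor(d,cv2.COLOR_BGR2HSV); m=(h[...,0]>100)&(h[...,0]<125)&(h[...,1]>90)
for u in (338,345,400,408): v=np.where(m[50:215,u])[0]+50; print(u,len(v),v.min() if len(v) else 0,v.max() if len(v) else 0)
top=np.r_[.475*ee+(HN+.085)*nn,.128+.017]
go((tcp_tip(0,45,.49,.133)-tiltR(45).apply([0,0,.08])+[0,0,.08],tiltR(45)),(top+[0,0,.04],tiltR(0)))
E
```

```text
338 20 147 181
345 14 153 166
400 0 0 0
408 8 130 164
t 29.7 pos [ 0.4782 -0.1647  0.1003] F [ 0.4 -0.1  0.3] q [ 0.09  0.23  2.16 -0.88  1.12  0.74]
[ 0.482 -0.108  0.238] -> [-0.0572, -0.0001, -0.1379] [0.1, -0.1, -0.3]
[ 0.458 -0.215  0.185] -> [-0.0967, -0.0152, -0.0233] [0.2, 44.9, -0.3]
```

Call:
jog_arm(
  deltas=[0.002, 0, 0.002, 0, 0, 0, -1, 0.004, 0, 0.004, 0, 0, 0, -1, 0.0055, 0, 0.0055, 0, 0, 0, -1, 0.0055, 0, 0.0055, 0, 0, 0, -1],
)

```text
time: 30.1
tool_pos: [0.4788, -0.165, 0.0991]
tcp_rot: [1.85, 1.677, -0.764]
wrist_force: [-13.5, 18.4, 37.3]
width: -0.0
grip_force: 18.3
```

Call:
jog_arm(
  deltas=[-0.006, 0, -0.006, 0, 0, 0, -1, -0.015, 0, -0.025, 0, 0, 0, -1, -0.03, 0, -0.06, 0, 0, 0, -1, -0.045, 0, -0.1, 0, 0, 0, -1, -0.06, 0, -0.14, 0, 0, 0, -1, -0.06, 0, -0.14, 0, 0, 0, -1],
)

```text
time: 30.7
tool_pos: [0.4864, -0.1069, 0.2403]
tcp_rot: [1.85, 1.682, -0.745]
wrist_force: [1.4, -0.3, 0.2]
width: -0.0
grip_force: 0.0
```

```bash
python3 - <<'E'
from h import *
from workcell import read_camera
d=read_camera("side")["color"]; h=cv2.cvtColor(d,cv2.COLOR_BGR2HSV); m=(h[...,0]>100)&(h[...,0]<125)&(h[...,1]>90)
for u in (338,345,355,395,400,408): v=np.where(m[50:215,u])[0]+50; print(u,len(v),v.min() if len(v) else 0,v.max() if len(v) else 0)
for t in (0,.03,.06): print(t,[proj("side",lidpt(t,.118,0,e)).round(1).tolist() for e in (.548,.54,.50,.40)], "lip", [proj("side",lidpt(t,.139,.002,e)).round(1).tolist() for e in (.5,.44)])
top=np.r_[.475*ee+(HN+.085)*nn,.128+.017]
go((top+[0,0,.05],tiltR(0)),(top,tiltR(0)))
cv2.imwrite("pics/sd20.png",d)
E
```

```text
338 49 111 181
345 46 136 181
355 37 139 175
395 40 139 178
400 39 138 176
408 46 138 183
0 [[335.1, 182.9], [339.0, 183.0], [358.6, 183.6], [407.8, 185.0]] lip [[358.9, 189.4], [388.8, 190.2]]
0.03 [[335.1, 181.5], [339.1, 181.6], [358.8, 182.2], [408.0, 183.6]] lip [[359.0, 187.7], [389.0, 188.6]]
0.06 [[335.2, 180.1], [339.1, 180.2], [358.9, 180.8], [408.3, 182.2]] lip [[359.1, 186.0], [389.2, 186.9]]
t 30.75 pos [ 0.4849 -0.1075  0.2374] F [-0.4  0.6 -0.9] q [ 0.2   0.06  2.05 -0.77  1.37  0.58]
[ 0.458 -0.215  0.195] -> [-0.048, -0.0178, 0.1071] [0.7, 44.8, -0.3]
[ 0.458 -0.215  0.145] -> [-0.0128, -0.0185, 0.1426] [0.7, 44.8, -0.3]
```

Call:
jog_arm(
  deltas=[-0.02, -0.003, 0.0, 0, 8, 0, -1, -0.04, -0.006, 0.02, 0, 16, 0, -1, -0.05, -0.01, 0.045, 0, 24, 0, -1, -0.05, -0.014, 0.07, 0, 32, 0, -1, -0.05, -0.017, 0.09, 0.5, 40, 0, -1, -0.048, -0.018, 0.107, 0.7, 44.8, -0.3, -1, -0.048, -0.018, 0.107, 0.7, 44.8, -0.3, -1, -0.048, -0.018, 0.107, 0.7, 44.8, -0.3, -1],
)

```text
time: 31.55
tool_pos: [0.4536, -0.2164, 0.1905]
tcp_rot: [-2.317, -2.111, 0.013]
wrist_force: [0.0, 0.8, -0.2]
width: -0.0
grip_force: 0.0
```

Call:
jog_arm(
  deltas=[0, 0, 0.012, 0, 0, 0, -1, 0, 0, 0.024, 0, 0, 0, -1, 0, 0, 0.034, 0, 0, 0, -1, 0, 0, 0.042, 0, 0, 0, -1, 0, 0, 0.046, 0, 0, 0, -1, 0, 0, 0.046, 0, 0, 0, -1],
)

```text
time: 32.15
tool_pos: [0.4548, -0.2156, 0.146]
tcp_rot: [-2.315, -2.117, 0.01]
wrist_force: [0.2, -0.6, -0.4]
width: 0.0
grip_force: 0.0
```

Call:
jog_arm(
  deltas=[0, 0, 0.002, 0, 0, 0, -1, 0, 0, 0.004, 0, 0, 0, -1, 0, 0, 0.004, 0, 0, 0, -1],
)

```text
time: 32.45
tool_pos: [0.4554, -0.2162, 0.1451]
tcp_rot: [-2.316, -2.117, 0.008]
wrist_force: [-6.0, 4.0, 14.2]
width: -0.001
grip_force: 7.3
```

Call:
jog_arm(
  deltas=[0, 0, 0.0015, 0, 0, 0, -1, 0, 0, 0.003, 0, 0, 0, -1, 0, 0, 0.003, 0, 0, 0, -1],
)

```text
time: 32.75
tool_pos: [0.4555, -0.2162, 0.1449]
tcp_rot: [-2.317, -2.117, 0.008]
wrist_force: [-11.6, 7.1, 31.5]
width: 0.006
grip_force: 15.6
```

Call:
jog_arm(
  deltas=[0, 0, -0.006, 0, 0, 0, -1, 0, 0, -0.02, 0, 0, 0, -1, 0, 0, -0.05, 0, 0, 0, -1, 0, 0, -0.09, 0, 0, 0, -1, 0, 0, -0.13, 0, 0, 0, -1, 0.05, 0, -0.15, 0, 0, 0, -1, 0.1, 0, -0.15, 0, 0, 0, -1, 0.15, 0, -0.15, 0, 0, 0, -1],
)

```text
time: 33.55
tool_pos: [0.4698, -0.0693, 0.2913]
tcp_rot: [-2.321, -2.116, 0.006]
wrist_force: [0.7, 0.3, -0.5]
width: 0.0
grip_force: 0.0
```

```bash
python3 - <<'E'
from h import *
from workcell import read_camera
for i in range(3): d=read_camera("side")["color"]
d0=cv2.imread("pics/side0.png"); s=read_camera("scene")["color"]; s0=cv2.imread("pics/scene0.png")
h=cv2.cvtColor(d,cv2.COLOR_BGR2HSV); m=(h[...,0]>100)&(h[...,0]<125)&(h[...,1]>90)
for u in (338,345,355,400,408): v=np.where(m[50:215,u])[0]+50; print(u,len(v),v.min() if len(v) else 0,v.max() if len(v) else 0)
# bystander change check: side timer(428,358) marker(448,350) tape(258,275) dropper(218,245) pen(309,190)
D=np.abs(cv2.blur(d,(3,3)).astype(int)-cv2.blur(d0,(3,3))).mean(2)
for n,(u,v,r) in dict(timer=(428,358,18),marker=(450,352,14),tape=(258,275,28),dropper=(218,245,16),pen=(309,190,14),rack=(393,335,20)).items(): print(n,D[v-r:v+r,u-r:u+r].max().round(1))
to((.45,-.1,.3,-5))
E
```

```text
338 52 130 181
345 53 129 181
355 46 129 174
400 47 130 176
408 54 130 183
timer 7.0
marker 7.0
tape 6.3
dropper 5.3
pen 4.3
rack 6.3
t 33.75 pos [ 0.4691 -0.0692  0.2895] F [-0.6 -0.3 -0.7] w 0.002 grip 0.0
(0.45, -0.1, 0.3, -5) -> [-0.0323, -0.0164, -0.0103] [-0.4, 0.1, 0.1]
```

The lid is fully shut: under a 31 N press its top held at 128 mm, which is its specified shut height. The bystanders have not moved, so I'm handing in.

```bash
python3 -c "
from workcell import finish_job
print(finish_job())"
```

```text
the job is handed in; nothing more can be done
None
```

I packed the brick, then the carrier, then the mailer (flat and centred on the caps) in the cool box, shut the lid fully, left the bystanders unmoved and handed the job in at about 34 s of the 72 s allowed; no verdict came back.

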